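Feed the selector shaft through the guide tube, home against the sensing pin

TASK

Pick up the plain steel selector shaft and feed it endwise, plain end first (the end with the turned-down neck stays outside), through the square guide tube and on through the rear guide, where a side spring makes it go stiffly. When your fingers can follow no farther, push it on by its tail until you feel it come up solid against the end stop with the sensing pin fully pressed, and leave it there. Do not knock the other parts lying about.

Things in the scene. Friction and masses are not known exactly. Their poses are not given: they have to be found in the camera images.
- shaft: Selector shaft: plain ground steel bar 150 mm long along its own y, drawn round; it handles as a square-edged bar 14 mm wide (along its x: grip it across this) and 16 mm high, and does not roll. 0.15 to 0.3 kg. Origin: middle of its underside, z up as it lies. At the start it lies flat on the table, plain end roughly to the robot's right.
- shaft_nose (a point): Centre of the shaft's plain end face (75 mm along +y from the middle, 8 mm above the underside); this end must lead into the tube.
- shaft_tail (a point): Centre of the shaft's other end face, the end with the turned-down neck (75 mm along -y from the middle).
- guide: Guide fixture, fixed: a 245 x 80 x 12 mm base carrying in one line along its +x (the feed direction, to the robot's right) a guide tube 70 mm long, a 20 mm open gap and a rear guide 38 mm long. Origin: on the table under the tube's mouth, z up. Both guides: 34 mm square outside, bore 17 mm wide, 19 mm high, level, with a flared lead-in 8 mm long opening 4 mm a side.
- guide_mouth (a point): Centre of the front tube's open mouth, on the bore axis, 60 mm above the table; axes as guide (x = feed direction).
- guide_rear (a point): Centre of the rear guide's far mouth, on the bore axis, 128 mm behind guide_mouth. In the rear guide, 15 mm before this point, a round-nosed spring plunger (brass boss on the +y side) stands 4 mm into the bore; the leading end must push it aside, and from there on the shaft drags with some 7 N and stays where it is put.
- home_pin (a joint): Sensing pin, lightly sprung, on the bore axis in the grey end stop behind the rear guide: 0 = free, grows (m) as the shaft pushes it in; about 0.0055 when the shaft is solid against the stop. The stop is clamped at another depth each time: the free tip is 132 to 142 mm behind guide_mouth (so at home the tail stands 2 to 13 mm out of the mouth); where must be felt or seen.
- ring_wheel: Bystander: loose steel gear ring, 85 mm across, 19 mm high, behind the parts tray's right corner; leave alone.
- pinion_shaft: Bystander: loose pinion shaft with gears, 164 mm long, 69 mm high, near right; leave alone.
- bearing: Bystander: loose ball bearing, 70 mm across, 23 mm high, at the near edge of the table; leave alone.
- link: Bystander: loose small shift link, 78 mm long, 11 mm high, behind the guide's mouth; leave alone.

How it is judged:
By the outcome, as a careful person would: the job done as asked, in the order asked, and still so for the second after the job is handed in, with the robot touching nothing.
It also fails if it takes over 58 s, if anything falls off the work surface, if the arm or the gripper's body presses on something with over 40 N, if the wrist force passes 120 N, or if a joint passes its speed limit or range.

ROBOT

A 7-joint arm with a two-finger parallel gripper is mounted at the origin on a cart in front of the work surface, level with it; the furniture and walls round the work are solid. World frame = base frame: x ahead of the robot, y to its left, z up, the work surface at z = 0. Lengths are in mm, angles in degrees, forces in N, time in s.
With the tool pointing down it reaches from about 350 to 900 mm from the base axis. Payload 8.1 kg.
Tool frame: the origin (TCP) lies between the finger pads; the fingertips stand 22 mm ahead of it and the grasp point (between the pads) lies 3 mm ahead of it; z points along the fingers, y is the direction in which the jaws open and shut (so a half turn about z gives the same grasp; the last joint's range is limited). The gripper opens to 92 mm and grips with 3 to 60 N. Pads are 19 mm wide; open, the fingers measure 130 mm over their backs; the gripper's body (75 mm by 190 mm) begins 47 mm behind the grasp point.
Start: joints at [64.08, 24.895, 1.432, 90.138, -0.665, 64.973, -4.303], TCP at [214.171, -587.172, 248.742] pointing down, gripper open.
Joint ranges: [-149.89, 149.89], [-25.12, 119.58], [-72.63, 75.52], [4.76, 147.25], [-75.54, 255.54], [6.69, 114.76], [-157.13, 157.13]. Speed limits (degrees/s): [127.2, 127.2, 172.46, 172.46, 180, 180, 180].

INTERFACE

Orientations are given as [roll, pitch, yaw] about the fixed x, y, z axes, in that order (R = Rz(yaw) Ry(pitch) Rx(roll)).
In Python, from station import robot gives the robot as it stands.
- The arm moves only by the tool carry_out, never from a script. Its argument "rows" is a list of rows, each a list of 3 entries, a list of its own where there are three numbers: the turn, a rotation vector about the tool's x, y, z scaled (see below), then the shift along the tool's x, y, z scaled (see below), then the closure, from 0 (fully open) to 1 (shut). In form: [[[ax, ay, az], [x, y, z], grip], ...]. A call has 1 to 20 rows; each row shifts and turns the pose as measured when the row begins, along the tool's axes as they then stand; what a row does not reach is not made up. The controller multiplies each number of a shift by 25 mm and each number of a turn by 60 degrees. A row lasts 1/12 s, in which the tool goes at most 41.7 mm and 7.16 degrees, less where a joint would pass 70% of its speed; a pose out of reach is approached as far as the arm can. A call with a number of a shift or a turn outside -1 to 1 is refused whole. A call with a gripper value outside its range is refused whole. The fingers move at their own pace and stop on an object; "grip_force" is the grip in N (left out, the last holds). Time passes only in rows, so rows that do not move let the fingers close. It gives the time, the measured TCP pose, the force and the opening at its end, in the units of the state.
- robot.observe(): the state, without advancing time (a new reading comes with each control period).
- robot.get_image(name): name is "scene" or "top" or "wrist"; returns a dict with "color" (480x640x3 uint8, red, green, blue), "fx", "fy", "cx", "cy" (pixels), "T" (4x4, takes a point from camera to world coordinates). Camera axes: x right, y up, looking along -z (the intrinsics and any distortion apply to the point x, -y, -z); pixel columns grow to the right and rows downward; lengths in mm; the calibration is good to about 2 mm. The wrist camera is an equidistant fisheye: a pixel r from the principal point sees the ray r / f radians off the axis. A picture is of the moment at which its call begins. There is no depth.
- robot.close_job(): hands the job in, once; it reports no verdict.
The state is a dict: "t": time; "q": joint angles; "qvel": joint speeds; "joint_torque": joint torques, N m; "tcp_pos": TCP position; "tool_rot": TCP orientation; "force": force on the tool from outside, world axes, zero at the start; "moment": the same for the moment, N m; "finger_gap": finger opening in mm.
Only numpy, scipy, OpenCV 4.12 (cv2) and the standard library are available. Lean on these libraries where they do the work, as an engineer would, in place of code of your own. Each camera call takes 0.05 s, during which the arm holds its last target.

## Working session

There is one attempt and no reset: what is moved stays moved. The work goes in short steps, Python scripts to look and compute and a tool call to move; the robot and the scene stay as the last step left them, time stands still between calls to the robot, and variables do not carry over. Pictures are saved under pics/ and viewed, and the job is handed in when it is done.

Besides the shell and the picture viewer there is one more tool, called as a command line: name --argument value ..., lists and objects as JSON in quotes. carry_out: Moves the arm, as the interface text tells. Shifts and turns lie within -1 to 1; 1 stands for 25 mm of shift or 60 degrees of turn. Its arguments: {"type":"object","properties":{"rows":{"type":"array","items":{"type":"array"}},"grip_force":{"type":"number"}},"required":["rows"]}

```bash
ls -la; mkdir -p pics
python3 - <<'E'
from station import robot
import cv2
s=robot.observe(); print(s)
for n in ["scene","top","wrist"]:
    im=robot.get_image(n); cv2.imwrite(f"pics/{n}0.png",im["color"][:,:,::-1]); print(n,im["fx"],im["fy"],im["cx"],im["cy"],im["T"], [k for k in im])
E
```

```text
total 12
drwxr-xr-x  3 agent agent 4096 Dec  7 05:33 .
drwxr-xr-x 23 root  root  4096 Dec  7 05:33 ..
drwxr-xr-x  2 agent agent 4096 Dec  7 05:33 pics
{'t': 0.0, 'q': array([64.07896079, 24.93749833,  1.4285993 , 90.1892658 , -0.66429065,
       64.97559305, -4.30230668]), 'qvel': array([-0.08273264,  0.0245849 , -0.05044114, -0.02155117, -0.1299377 ,
       -0.03035489, -0.05387205]), 'joint_torque': array([-1.27895428e-04, -6.67845154e+01,  9.85108986e-01, -3.14460003e+01,
       -6.04064343e-02,  4.29231639e-02,  1.53913911e-04]), 'tcp_pos': array([ 213.99556411, -586.69606111,  247.93205829]), 'tool_rot': array([-1.79906263e+02,  7.87475381e-03,  2.00412860e+01]), 'force': array([-0.06338005, -0.51658937, -0.1100574 ]), 'moment': array([ 0.00118161, -0.02633763,  0.06057497]), 'finger_gap': 91.50815220143826}
scene 469.5082703087309 469.5082703087309 320.96606829323764 236.88231054842868 [[ 8.40381543e-01  3.34984407e-01 -4.26080168e-01  7.26980912e+01]
 [-5.41994743e-01  5.20490187e-01 -6.59796684e-01 -9.61003899e+02]
 [ 7.48945003e-04  7.85414166e-01  6.18970134e-01  7.32795464
[... 186 characters left out ...]
9567 [[ 2.25826665e-02  9.94857190e-01 -9.87380065e-02  4.43812465e+02]
 [-9.99710173e-01  2.16473619e-02 -1.05338134e-02 -2.61091602e+02]
 [-8.34222268e-03  9.89472711e-02  9.95057709e-01  1.08959629e+03]
 [ 0.00000000e+00  0.00000000e+00  0.00000000e+00  1.00000000e+00]] ['color', 'fx', 'fy', 'cx', 'cy', 'T']
wrist 371.64829954431775 371.64829954431775 321.6062619740206 238.8459240143819 [[ 3.41405688e-01  8.95469078e-01  2.85617378e-01  2.90753341e+02]
 [-9.39914894e-01  3.25734799e-01  1.02258662e-01 -5.59458685e+02]
 [-1.46604910e-03 -3.03367716e-01  9.52872436e-01  3.85259530e+02]
 [ 0.00000000e+00  0.00000000e+00  0.00000000e+00  1.00000000e+00]] ['color', 'fx', 'fy', 'cx', 'cy', 'T']
```

View pics/scene0.png

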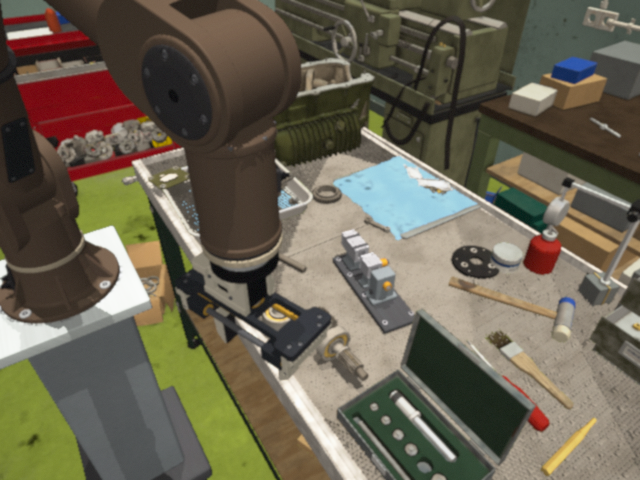

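View pics/top0.png

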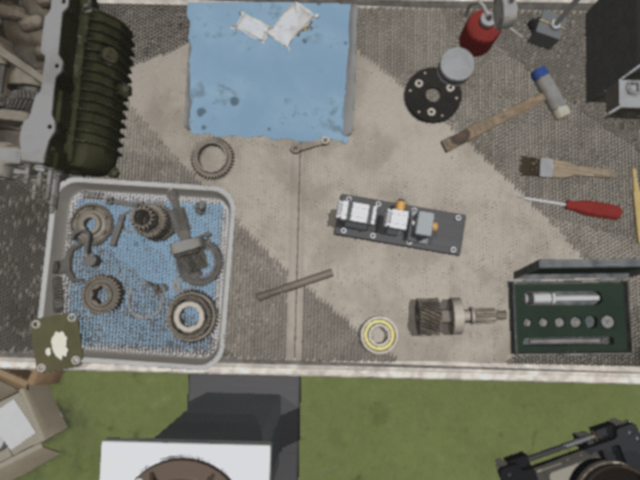

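View pics/wrist0.png

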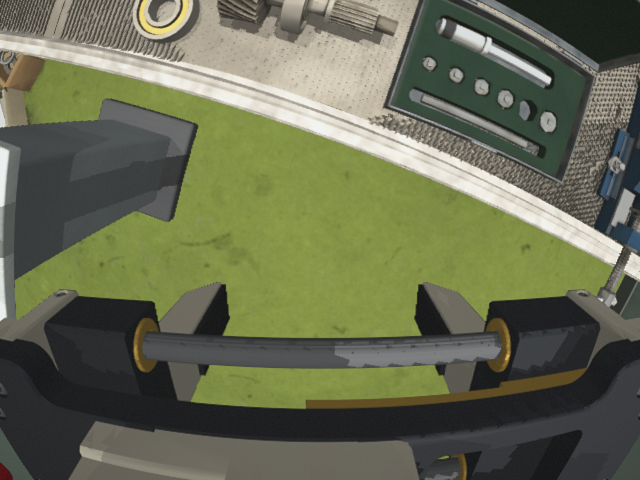

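The top view shows the shaft at about (258,297)–(331,272). The guide base spans (335,195)–(465,253). The bearing and pinion are below the guide, and the link is at (310,146). Next I'll zoom in and measure.

```bash
cat > h.py <<'E'
import numpy as np, cv2
from station import robot
def ray(im,u,v,fish=False):
    T=np.array(im["T"]); x=(u-im["cx"])/im["fx"]; y=(v-im["cy"])/im["fy"]
    if fish:
        r=np.hypot(x,y); s=np.sin(r)/r if r>1e-9 else 1; d=np.array([x*s,-y*s,-np.cos(r)])
    else: d=np.array([x,-y,-1.0])
    return T[:3,3],T[:3,:3]@d
def onz(im,u,v,z,fish=False):
    o,d=ray(im,u,v,fish); return o+d*(z-o[2])/d[2]
def proj(im,p,fish=False):
    T=np.array(im["T"]); c=T[:3,:3].T@(np.asarray(p,float)-T[:3,3]); x,y,z=c[0],-c[1],-c[2]
    if fish:
        rho=np.hypot(x,y); th=np.arctan2(rho,z); k=th/rho; return im["cx"]+im["fx"]*x*k, im["cy"]+im["fy"]*y*k
    return im["cx"]+im["fx"]*x/z, im["cy"]+im["fy"]*y/z
def crop(im,x0,y0,x1,y1,k,name):
    c=cv2.resize(im["color"][y0:y1,x0:x1,::-1],None,fx=k,fy=k,interpolation=cv2.INTER_CUBIC); cv2.imwrite("pics/"+name,c)
E
python3 - <<'E'
from h import *
im=robot.get_image("top")
crop(im,245,255,345,315,8,"t_shaft.png"); crop(im,325,185,475,265,5,"t_guide.png")
im=robot.get_image("scene")
crop(im,265,215,425,335,5,"s_guide.png")
E
```

```text
(no output)
```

View pics/t_shaft.png

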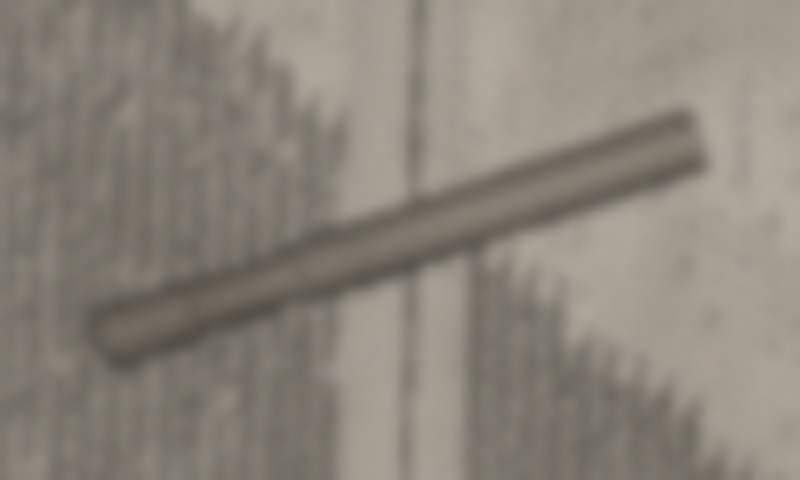

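View pics/t_guide.png

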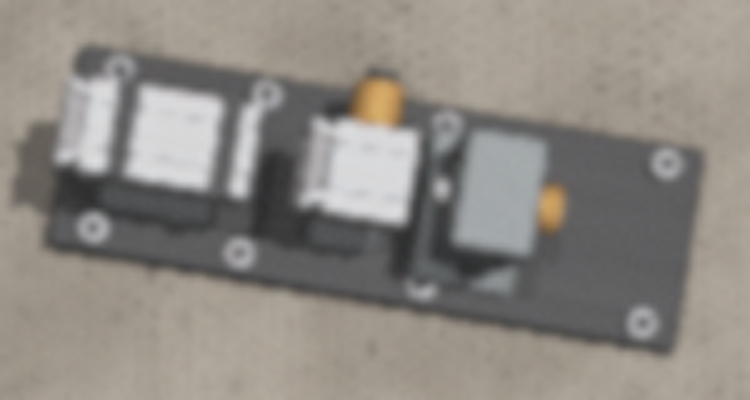

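View pics/s_guide.png

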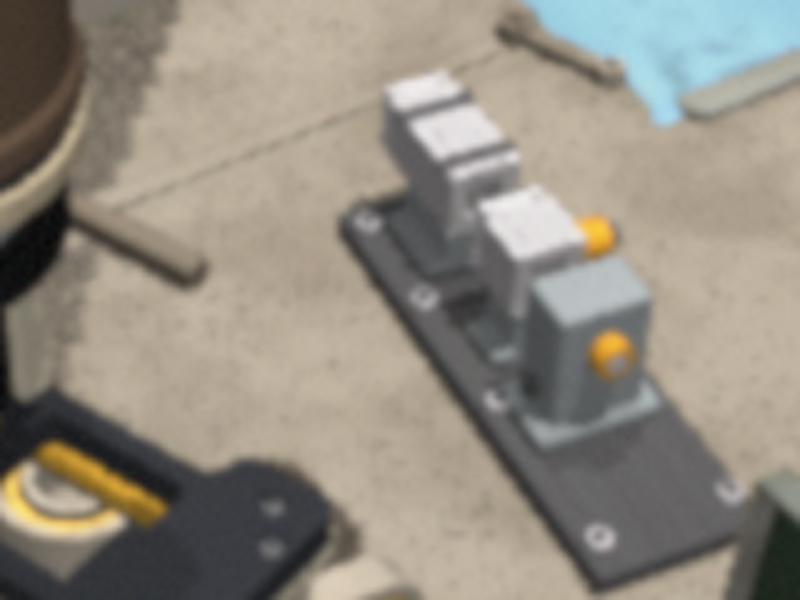

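Run:
```python
from h import *
im=robot.get_image("top"); sc=robot.get_image("scene")
np.set_printoptions(precision=1,suppress=True)
P=lambda l,k,x0,y0,z:[onz(im,x0+(u+.5)/k-.5,y0+(v+.5)/k-.5,z) for u,v in l]
b=P([(80,45),(48,245),(703,150),(672,352)],5,325,185,12)
print("base",*b); print(np.linalg.norm(b[0]-b[2]),np.linalg.norm(b[1]-b[3]),np.linalg.norm(b[0]-b[1]),np.linalg.norm(b[2]-b[3]))
for a,c in((0,2),(1,3)):
    d=b[c]-b[a]; print("yaw",np.degrees(np.arctan2(d[1],d[0])))
# white mask, tops
hsv=cv2.cvtColor(im["color"],cv2.COLOR_RGB2HSV)
m=((hsv[...,2]>190)&(hsv[...,1]<40)).astype(np.uint8); m2=np.zeros_like(m); m2[190:240,330:412]=m[190:240,330:412]
n,l,st,c=cv2.connectedComponentsWithStats(m2)
for i in range(1,n):
    if st[i,4]>15:
        p=cv2.minAreaRect(np.argwhere(l==i)[:,::-1].astype(np.float32)); bx=cv2.boxPoints(p); print(st[i],*[onz(im,u,v,77)[:2] for u,v in bx])
# shaft ends: corner pix
e=P([(690,110),(706,168),(95,322),(122,368)],8,245,255,8)
print("shaft",*e); n_=(e[0]+e[1])/2; t=(e[2]+e[3])/2; print(n_,t,np.linalg.norm(n_-t),np.degrees(np.arctan2(*(n_-t)[1::-1])))
```

```text
base [ 627.5 -282.4   12. ] [ 549.5 -271.7   12. ] [ 591.7 -522.8   12. ] [ 513.6 -510.8   12. ]
243.01195744138823 241.8130322580765 78.73571518437856 78.9894907528934
yaw -98.47065952371841
yaw -98.53162641750355
[338 201  10  18  92] [ 573.6 -276.6] [ 605.  -282.2] [ 602.7 -295.1] [ 571.2 -289.5]
[351 203  18  19 263] [ 569.5 -299.8] [ 600.8 -304.4] [ 596.7 -331.8] [ 565.5 -327.2]
[372 207   4  17  36] [ 564.2 -336.8] [ 593.5 -342.2] [ 592.8 -346. ] [ 563.5 -340.7]
[387 210  21  19 285] [ 559.3 -365.3] [ 591.5 -369.8] [ 587.  -403.3] [ 554.9 -398.7]
shaft [ 482.9 -266.6    8. ] [ 469.1 -270.7    8. ] [ 429.2 -125.7    8. ] [ 418.5 -132.5    8. ]
[ 476.  -268.6    8. ] [ 423.8 -129.1    8. ] 148.9953740662613 -69.4995361633916
```

Guide measurements:
- The yaw is about -98.5°, and the tube's mouth is near (590,-275,60). The base comes out at 242×79 mm against 245×80 given.

Shaft measurements:
- The nose is at (476,-269) and the tail at (424,-129). That gives a length of 149 mm against 150 given.

I'll grip about 40 mm from the tail, so I'm moving over that spot first and then turning.

carry_out --rows '[[[0,0,0],[0.94,-0.85,0],0],[[0,0,0],[0.94,-0.85,0],0],[[0,0,0],[0.94,-0.85,0],0],[[0,0,0],[0.94,-0.85,0],0],[[0,0,0],[0.94,-0.85,0],0],[[0,0,0],[0.94,-0.85,0],0],[[0,0,0],[0.94,-0.85,0],0],[[0,0,0],[0.94,-0.85,0],0],[[0,0,0],[0.94,-0.85,0],0],[[0,0,0],[0.94,-0.85,0],0],[[0,0,0],[0.94,-0.85,0],0],[[0,0,0],[0.94,-0.85,0],0],[[0,0,0],[0.94,-0.85,0],0],[[0,0,0],[0.94,-0.85,0],0],[[0,0,0],[0.94,-0.85,0],0],[[0,0,-0.11],[0,0,0],0],[[0,0,-0.11],[0,0,0],0],[[0,0,-0.11],[0,0,0],0],[[0,0,-0.11],[0,0,0],0],[[0,0,-0.11],[0,0,0],0]]' --grip_force 55

```text
t: 2.02
tcp_pos: [445.9, -146.0, 248.3]
tool_rot: [179.7, 0.1, 54.0]
force: [-0.1, 0.4, 0.8]
finger_gap: 91.9
```

carry_out --rows '[[[0,0,-0.11],[0,0,0],0],[[0,0,-0.11],[0,0,0],0],[[0,0,-0.11],[0,0,0],0],[[0,0,-0.11],[0,0,0],0],[[0,0,-0.11],[0,0,0],0],[[0,0,-0.11],[0,0,0],0],[[0,0,-0.11],[0,0,0],0],[[0,0,-0.11],[0,0,0],0],[[0,0,-0.06],[0,0,0],0],[[0,0,0],[0,0,0],0]]'

```text
t: 2.85
tcp_pos: [445.9, -146.0, 249.2]
tool_rot: [179.8, 0.4, 113.7]
force: [0.9, -0.7, -0.5]
finger_gap: 91.7
```

Run:
```python
from h import *
np.set_printoptions(precision=2,suppress=True)
im=robot.get_image("wrist"); cv2.imwrite("pics/w1.png",im["color"][:,:,::-1]); s=robot.observe(); print(s["tcp_pos"],s["tool_rot"],s["q"],s["t"])
print(im["T"])
for p in [(476,-268.6,8),(423.8,-129.1,8),(590,-275,60)]: print(proj(im,p,True))
```

```text
[ 445.89 -146.01  249.23] [179.81   0.42 113.48] [ 35.24  12.62 -28.06 109.48   7.18  59.16  27.58] 2.9
[[  0.92  -0.38  -0.13 411.1 ]
 [  0.4    0.87   0.28 -70.53]
 [  0.    -0.31   0.95 385.85]
 [  0.     0.     0.     1.  ]]
(np.float64(303.29435386133036), np.float64(308.2340494706526))
(np.float64(308.86949549034), np.float64(178.99516878729128))
(np.float64(394.4394314513492), np.float64(369.45078620307515))
```

View pics/w1.png

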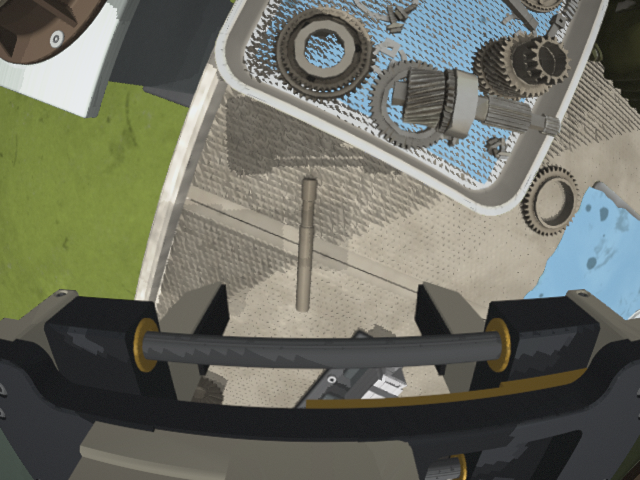

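The wrist view puts the shaft's tail at (310,178) and its nose at (303,310). Both are within 1–2 px of the projected estimate, so I'm going down.

carry_out --rows '[[[0,0,0.05],[0,0,0],0],[[0,0,0],[-0.66,-0.59,0],0],[[0,0,0],[0,0,1],0],[[0,0,0],[0,0,1],0],[[0,0,0],[0,0,1],0],[[0,0,0],[0,0,1],0],[[0,0,0],[0,0,1],0],[[0,0,0],[0,0,0],0],[[0,0,0],[0,0,0],0]]'

```text
t: 3.65
tcp_pos: [441.2, -169.4, 122.7]
tool_rot: [179.4, 0.7, 108.7]
force: [0.6, -0.2, -0.1]
finger_gap: 91.7
```

Run:
```python
from h import *
np.set_printoptions(precision=2,suppress=True)
im=robot.get_image("wrist"); cv2.imwrite("pics/w2.png",im["color"][:,:,::-1]); s=robot.observe(); print(s["tcp_pos"],s["tool_rot"],s["force"],s["t"])
for p in [(476,-268.6,8),(423.8,-129.1,8)]: print(proj(im,p,True))
```

```text
[ 441.07 -169.47  122.84] [179.45   0.71 108.72] [ 0.12  0.09 -0.19] 3.7
(np.float64(323.1640299973525), np.float64(359.5368232667966))
(np.float64(316.37014357553795), np.float64(178.43962760462944))
```

View pics/w2.png

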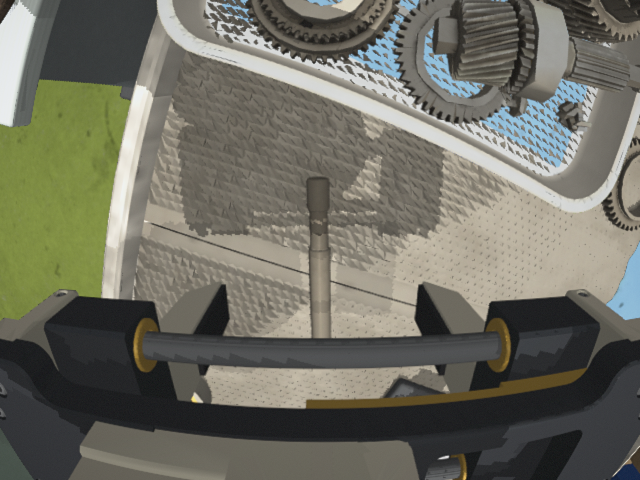

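```bash
cat >> h.py <<'E'
from scipy.spatial.transform import Rotation as Ro
def err(pos,yaw,s=None):
    s=s or robot.observe(); R=Ro.from_euler('xyz',s["tool_rot"],degrees=True)
    Rt=Ro.from_euler('xyz',[180,0,yaw],degrees=True)
    d=R.inv().apply(np.asarray(pos)-s["tcp_pos"]); w=(R.inv()*Rt).as_rotvec(degrees=True)
    np.set_printoptions(precision=3,suppress=True)
    print("t",round(s["t"],2),"tcp",s["tcp_pos"],"rot",s["tool_rot"],"F",s["force"],"gap",round(s["finger_gap"],1))
    print("turn units",w/60,"shift units",d/25,"mm",d)
E
python3 -c "
from h import *
err((437.8,-166.6,24),110.5)"
```

```text
t 3.7 tcp [ 441.074 -169.47   122.844] rot [179.452   0.709 108.723] F [ 0.125  0.092 -0.195] gap 92.1
turn units [ 0.009  0.012 -0.03 ] shift units [ 0.2   -0.125  3.951] mm [ 4.992 -3.124 98.765]
```

carry_out --rows '[[[0.009,0.012,-0.03],[0.2,-0.13,0.4],0],[[0,0,0],[0,0,0.8],0],[[0,0,0],[0,0,0.8],0],[[0,0,0],[0,0,0.7],0],[[0,0,0],[0,0,0.4],0],[[0,0,0],[0,0,0],0],[[0,0,0],[0,0,0],0]]'

```text
t: 4.28
tcp_pos: [441.7, -166.8, 49.1]
tool_rot: [179.5, 0.4, 110.8]
force: [0.5, -0.8, 0.2]
finger_gap: 92.1
```

```bash
python3 -c "
from h import *
err((437.8,-166.6,24),110.5)
im=robot.get_image('wrist'); cv2.imwrite('pics/w3.png',im['color'][:,:,::-1])
for p in [(476,-268.6,8),(423.8,-129.1,8)]: print(proj(im,p,True))"
```

```text
t 4.28 tcp [ 441.73  -166.764   49.062] rot [179.536   0.366 110.819] F [ 0.521 -0.755  0.229] gap 92.1
turn units [0.008 0.006 0.005] shift units [ 0.068 -0.153  1.001] mm [ 1.71  -3.818 25.022]
(np.float64(316.7405210139135), np.float64(426.51079299681794))
(np.float64(316.1811870234332), np.float64(206.8926510761321))
```

View pics/w3.png

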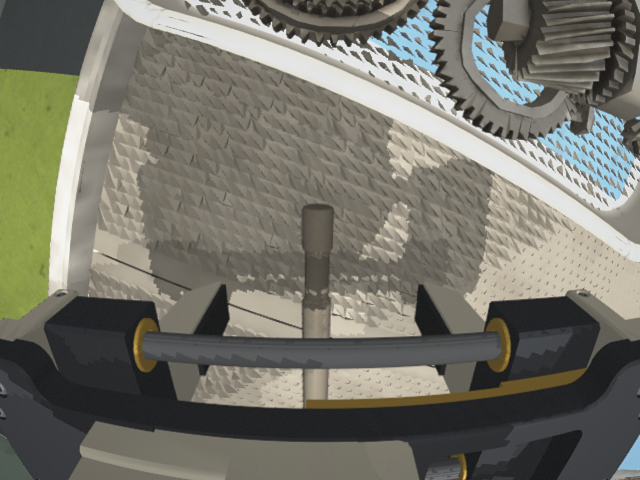

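carry_out --rows '[[[0.008,0.006,0.005],[0.07,-0.15,0.4],0],[[0,0,0],[0,0,0.3],0],[[0,0,0],[0,0,0.2],0],[[0,0,0],[0,0,0],0],[[0,0,0],[0,0,0],0]]'

```text
t: 4.75
tcp_pos: [439.2, -167.3, 27.2]
tool_rot: [179.8, 0.2, 110.5]
force: [-0.1, 0.4, 0.7]
finger_gap: 91.8
```

```bash
python3 -c "
from h import *
err((437.8,-166.6,24.5),110.5)"
```

```text
t 4.75 tcp [ 439.207 -167.318   27.155] rot [179.849   0.161 110.461] F [-0.105  0.427  0.669] gap 91.8
turn units [ 0.003  0.003 -0.001] shift units [ 0.047 -0.043  0.106] mm [ 1.172 -1.075  2.649]
```

carry_out --rows '[[[0.003,0.003,0],[0.05,-0.04,0.11],0],[[0,0,0],[0,0,0],0.5],[[0,0,0],[0,0,0],0.8],[[0,0,0],[0,0,0],1],[[0,0,0],[0,0,0],1],[[0,0,0],[0,0,0],1],[[0,0,0],[0,0,0],1],[[0,0,0],[0,0,0],1],[[0,0,0],[0,0,0],1],[[0,0,0],[0,0,0],1]]' --grip_force 55

```text
t: 5.58
tcp_pos: [438.2, -166.5, 24.8]
tool_rot: [180.0, 0.0, 110.5]
force: [-0.6, 0.2, 0.2]
finger_gap: 36.8
```

```bash
python3 -c "
from h import *
err((437.8,-166.6,24.5),110.5)"
```

```text
t 5.58 tcp [ 438.232 -166.498   24.834] rot [179.994   0.004 110.466] F [-0.551  0.218  0.246] gap 36.8
turn units [ 0.     0.    -0.001] shift units [ 0.002 -0.018  0.013] mm [ 0.056 -0.441  0.334]
```

carry_out --rows '[[[0,0,0],[0,0,0],1],[[0,0,0],[0,0,0],1],[[0,0,0],[0,0,0],1],[[0,0,0],[0,0,0],1],[[0,0,0],[0,0,0],1],[[0,0,0],[0,0,0],1],[[0,0,0],[0,0,0],1]]'

```text
t: 6.17
tcp_pos: [438.3, -166.5, 24.9]
tool_rot: [180.0, 0.0, 110.5]
force: [0.0, 0.4, 0.5]
finger_gap: 13.0
```

```bash
python3 -c "
from h import *
err((437.8,-166.6,24.5),110.5)"
```

```text
t 6.17 tcp [ 438.33  -166.502   24.896] rot [179.985   0.009 110.458] F [0.041 0.403 0.456] gap 13.0
turn units [ 0.     0.    -0.001] shift units [ 0.004 -0.021  0.016] mm [ 0.094 -0.531  0.396]
```

The gap is 13 mm, so the shaft is held about 40 mm from its tail with its axis about 17 mm below the TCP. Next I'll lift it clear, move across and turn.

carry_out --rows '[[[0,0,0],[0,0,-0.4],1],[[0,0,0],[0,0,-0.8],1],[[0,0,0],[0,0,-0.9],1],[[0,0,0],[0,0,-0.9],1],[[0,0,0],[0,0,-0.8],1],[[0,0,0],[0,0,-0.2],1],[[0,0,0],[0,0,0],1],[[0,0,0],[0,0,0],1]]'

```text
t: 6.83
tcp_pos: [435.3, -165.2, 130.4]
tool_rot: [-179.7, -0.2, 110.5]
force: [-0.7, 0.6, -3.3]
finger_gap: 13.3
```

```bash
python3 -c "
from h import *
err((611,-136.6,120),81.5)
im=robot.get_image('scene'); crop(im,200,180,360,300,5,'s1.png')"
```

```text
t 6.83 tcp [ 435.339 -165.188  130.361] rot [-179.747   -0.228  110.541] F [-0.734  0.604 -3.323] gap 13.3
turn units [-0.005 -0.003  0.484] shift units [-1.396  6.983  0.378] mm [-34.906 174.567   9.452]
```

View pics/s1.png

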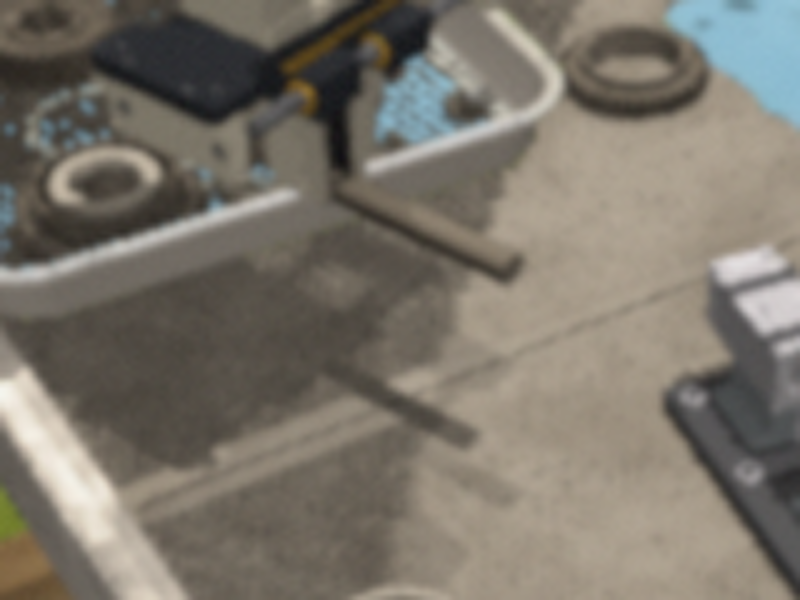

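The shaft is lifted and looks level, and the load on the wrist is about 3 N.

carry_out --rows '[[[0,0,0],[-0.1,0.5,0],1],[[0,0,0],[-0.16,0.8,0],1],[[0,0,0],[-0.16,0.8,0],1],[[0,0,0],[-0.16,0.8,0],1],[[0,0,0],[-0.16,0.8,0],1],[[0,0,0],[-0.16,0.8,0],1],[[0,0,0],[-0.16,0.8,0],1],[[0,0,0],[-0.16,0.8,0],1],[[0,0,0],[-0.16,0.6,0],1],[[0,0,0.06],[0,0,0],1],[[0,0,0.09],[0,0,0],1],[[0,0,0.09],[0,0,0],1],[[0,0,0.09],[0,0,0],1],[[0,0,0.09],[0,0,0],1],[[0,0,0.05],[0,0,0],1],[[0,0,0],[0,0,0],1],[[0,0,0],[0,0,0],1]]'

```text
t: 8.3
tcp_pos: [611.3, -128.9, 97.7]
tool_rot: [-177.6, -0.2, 81.3]
force: [0.3, -0.2, -2.6]
finger_gap: 13.6
```

```bash
python3 -c "
from h import *
err((611,-136.6,120),81.5)
im=robot.get_image('wrist'); cv2.imwrite('pics/w4.png',im['color'][:,:,::-1])
im=robot.get_image('scene'); crop(im,240,160,420,295,4,'s2.png')
im=robot.get_image('top'); crop(im,230,150,430,300,4,'t2.png')"
```

```text
t 8.3 tcp [ 611.295 -128.918   97.66 ] rot [-177.566   -0.189   81.308] F [ 0.336 -0.24  -2.569] gap 13.6
turn units [-0.041 -0.003 -0.003] shift units [-0.303 -0.003 -0.895] mm [ -7.565  -0.081 -22.382]
```

View pics/w4.png

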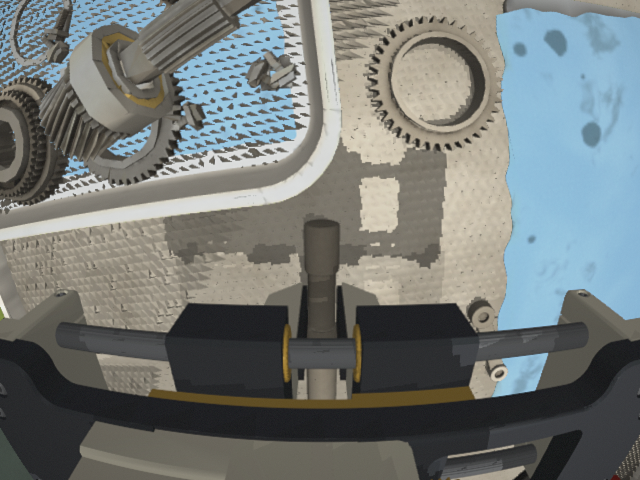

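View pics/s2.png

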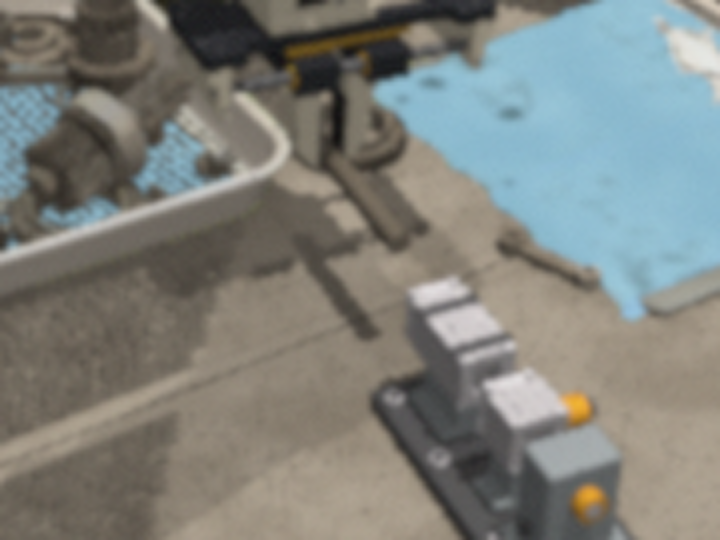

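View pics/t2.png

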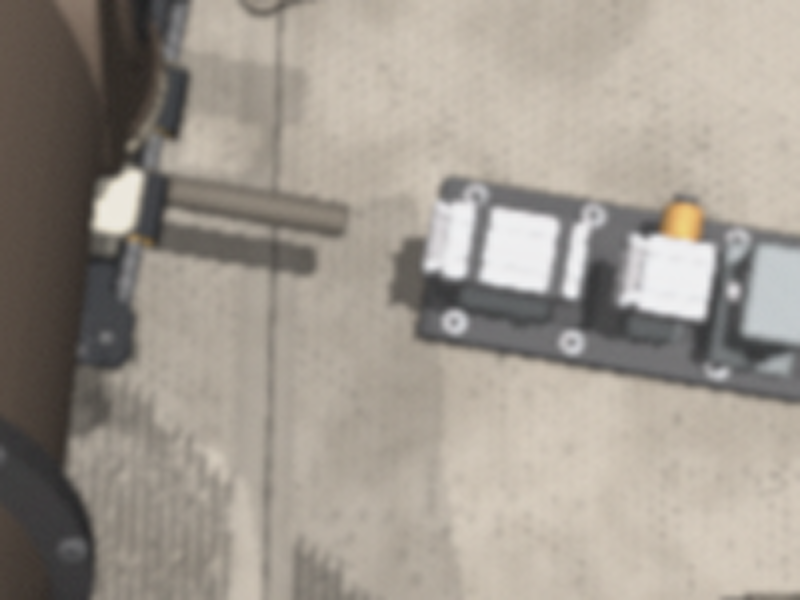

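The height and tilt drifted during that move, with z at 98 and roll at -177.6. I'll correct to feed height with the tool level, then compare the shaft and the tube in the same views.

carry_out --rows '[[[-0.041,-0.003,-0.003],[0,0,0.3],1],[[0,0,0],[0,0,0.4],1],[[0,0,0],[0,0,0.1],1],[[0,0,0],[0,0,0],1],[[0,0,0],[0,0,0],1]]'

```text
t: 8.87
tcp_pos: [611.4, -129.7, 77.1]
tool_rot: [180.0, -0.0, 81.7]
force: [-0.5, 1.2, -3.1]
finger_gap: 13.8
```

```bash
python3 -c "
from h import *
err((611,-136.6,77),81.5)"
```

```text
t 8.87 tcp [ 611.427 -129.737   77.065] rot [179.972  -0.038  81.661] F [-0.471  1.162 -3.118] gap 13.8
turn units [ 0.    -0.001  0.003] shift units [-0.274  0.023  0.002] mm [-6.852  0.573  0.06 ]
```

```bash
python3 -c "
from h import *
im=robot.get_image('top'); crop(im,260,180,420,260,5,'t3.png'); cv2.imwrite('pics/t3full.png',im['color'][:,:,::-1])
im=robot.get_image('scene'); crop(im,300,190,400,265,8,'s3.png'); cv2.imwrite('pics/s3full.png',im['color'][:,:,::-1])"
```

```text
(no output)
```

View pics/t3.png

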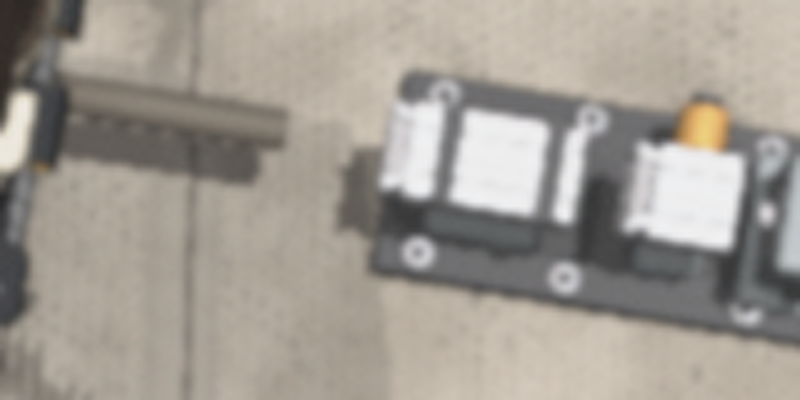

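View pics/s3.png

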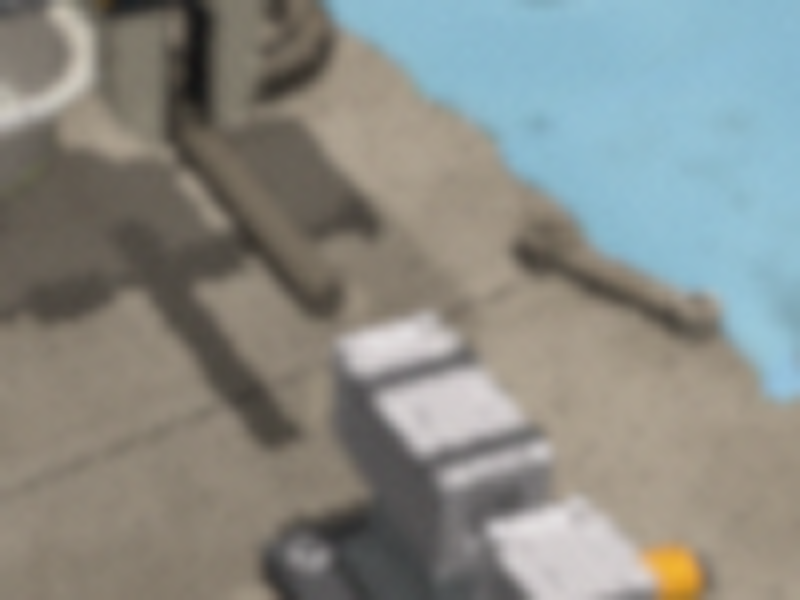

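```bash
cat > prof.py <<'E'
from h import *
import sys
def run(name):
    im=robot.get_image("top"); 
    g=cv2.GaussianBlur(cv2.cvtColor(im["color"],cv2.COLOR_RGB2GRAY).astype(float),(0,0),0.7)
    np.set_printoptions(precision=2,suppress=True)
    def edges(cols,v0,v1,z,sgn):
        T=[];B=[]
        for u in cols:
            c0=v0(u);c1=v1(u); p=g[c0:c1,u]; d=np.diff(p)*sgn
            def sub(i):
                if 0<i<len(d)-1:
                    a,b,c=d[i-1],d[i],d[i+1]; den=a-2*b+c
                    return i+(0.5*(a-c)/den if den else 0)+.5
                return i+.5
            t=c0+sub(int(np.argmax(d))); b=c0+sub(int(np.argmin(d)))
            T.append(onz(im,u,t,z)); B.append(onz(im,u,b,z))
        return np.array(T),np.array(B)
    def line(P):
        m=P[:,:2].mean(0); _,_,v=np.linalg.svd(P[:,:2]-m); d=v[0]; d=d if d[1]<0 else -d
        r=(P[:,:2]-m)@np.array([-d[1],d[0]]); return m,d,np.degrees(np.arctan2(d[1],d[0])),r.std()
    return im,g,edges,line
E
python3 - <<'E'
from prof import *
im,g,edges,line=run("top")
L=lambda u:(200,)  
ax=lambda u: 202+(u-316)*0.145  # guess shaft centre row
T,B=edges(range(280,313),lambda u:int(198+ (u-280)*.165)-8,lambda u:int(198+(u-280)*.165)+11,60,-1)
# shaft darker than table? use both
for n,P in(("sT",T),("sB",B)): print(n,*line(P))
print(g[190:215,300].astype(int))
for nm,c in(("blk1",range(354,367)),("blk3",range(392,405))):
    T,B=edges(c,lambda u:int(218+(u-360)*.145)-14,lambda u:int(218+(u-360)*.145)+14,77,1)
    a,b=line(T),line(B); print(nm,a,b,(a[0]+b[0])/2,np.linalg.norm(a[0]-b[0]))
E
```

```text
sT [ 609.23 -199.26] [-0.16 -0.99] -99.49687083591242 3.5167687122670204
sB [ 603.4  -199.42] [-0.15 -0.99] -98.45420983376398 3.909554094419745
[154 153 153 156 160 162 162 156 143 128 122 127 130 127 117 105  97  96
  94  91  90  91  92  95 101]
blk1 (array([ 587.04, -316.87]), array([ 0.99, -0.17]), np.float64(-9.702797510452147), np.float64(5.76447446802097)) (array([ 565.34, -317.22]), array([-0.12, -0.99]), np.float64(-97.05925052306061), np.float64(0.15258342782215265)) [ 576.19 -317.05] 21.70808578409115
blk3 (array([ 589.46, -385.62]), array([-0.14, -0.99]), np.float64(-98.2958535644305), np.float64(0.5144582549340849)) (array([ 554.92, -385.94]), array([-0.15, -0.99]), np.float64(-98.48968705236176), np.float64(0.1164222222762463)) [ 572.19 -385.78] 34.54531080834756
```

Run:
```python
from prof import *
im,g,edges,line=run("top")
s=robot.observe(); tcp=s["tcp_pos"]; yaw=np.radians(s["tool_rot"][2]); ax=np.array([np.cos(yaw),np.sin(yaw)]); nrm=np.array([ax[1],-ax[0]])
# upper edge: steepest descent near guess per column; lower: second descent into shadow
up=[];lo=[]
for u in range(284,314,1):
    vg=201.4+(u-300)*.15
    col=g[:,u]; d=np.diff(col)
    a=int(round(vg-7));i=a+int(np.argmin(d[a:a+6])); den=d[i-1]-2*d[i]+d[i+1]; t=i+.5+.5*(d[i-1]-d[i+1])/den
    a=int(round(vg));j=a+int(np.argmin(d[a:a+6])); den=d[j-1]-2*d[j]+d[j+1]; b=j+.5+.5*(d[j-1]-d[j+1])/den
    up.append((onz(im,u,t,60)[:2]-tcp[:2])@nrm); lo.append((onz(im,u,b,60)[:2]-tcp[:2])@nrm)
print("offset of shaft edges from TCP axis (mm)",np.array(up),np.array(lo))
print(tcp,s["tool_rot"])
# guide axis relative: line through block3 centre
for c in [(572.19,-385.78)]:
    print("guide c offset",(np.array(c)-tcp[:2])@nrm, (np.array(c)-tcp[:2])@ax)
# block1 upper edge
for u in range(353,368,2): print(u,g[203:212,u].astype(int), g[220:232,u].astype(int))
```

```text
offset of shaft edges from TCP axis (mm) [8.92 8.86 8.85 8.74 8.52 8.41 8.45 8.68 8.89 8.94 8.66 8.57 8.73 9.07
 9.24 8.92 8.44 8.4  8.51 8.61 8.69 8.79 8.84 8.75 8.52 8.38 8.39 8.58
 8.56 8.43] [-2.49 -2.83 -3.07 -2.79 -2.51 -2.35 -2.56 -2.95 -2.87 -2.67 -2.5  -2.42
 -2.58 -3.39 -3.46 -2.99 -2.57 -2.38 -2.84 -3.46 -3.33 -2.95 -2.6  -2.4
 -2.64 -3.16 -3.08 -2.77 -2.42 -2.26]
[ 611.88 -129.7    77.6 ] [179.88  -0.04  81.65]
guide c offset -2.0811990986146185 -259.12525147112024
353 [201 210 212 214 220 228 232 233 234] [204 153 109  94  95  96  92  82  76  82  97 108]
355 [224 235 237 236 236 237 237 237 237] [218 172 119  95  94  96  94  86  79  83  97 107]
357 [215 233 237 236 235 235 236 237 237] [223 183 130  98  93  96  95  90  82  80  88  99]
359 [207 231 236 236 235 235 237 237 237] [231 205 155 110  95  96  97  93  87  78  77  87]
361 [193 224 235 236 236 235 235 237 237] [235 218 172 119  94  94  96  96  90  81  78  87]
363 [172 214 233 236 234 231 232 235 237] [236 223 183 129  97  93  96  96  90  82  82  93]
365 [160 207 230 236 235 233 233 236 237] [228 218 187 139 103  92  94  94  90  83  84  94]
367 [145 189 221 233 234 231 228 225 225] [167 156 139 117  95  85  84  85  83  83  90 102]
```

Run:
```python
from prof import *
im,g,edges,line=run("top")
c=im["color"]
for u in (308,310,312,313,314,315,316,317): print(u,g[195:216,u].astype(int))
s=robot.observe(); tcp=s["tcp_pos"]; yaw=np.radians(s["tool_rot"][2]); ax=np.array([np.cos(yaw),np.sin(yaw)]); nrm=np.array([ax[1],-ax[0]])
for v in (200,204,208,): 
  p=onz(im,315,v,60)[:2]-tcp[:2]; print(v,p@nrm,p@ax)
def ctr(z,u0,u1,vt,vb):pass
# block1 edges by half level 165
for z,us in((77,range(354,366)),(77,range(392,405))):
  A=[];B=[]
  for u in us:
    col=g[:,u]; vc=int(216+(u-360)*.15) if u<380 else int(219+(u-397)*.15)
    i=vc
    while col[i]>165:i-=1
    t=i+(165-col[i])/(col[i+1]-col[i])
    i=vc
    while col[i]>165:i+=1
    b=i-1+(col[i-1]-165)/(col[i-1]-col[i])
    A.append((onz(im,u,t,z)[:2]-tcp[:2])@nrm);B.append((onz(im,u,b,z)[:2]-tcp[:2])@nrm)
  print(np.array(A),np.array(B),(np.mean(A)+np.mean(B))/2, (onz(im,us[0],217,z)[:2]-tcp[:2])@ax,(onz(im,us[-1],217,z)[:2]-tcp[:2])@ax)
```

```text
308 [172 173 171 163 150 133 122 125 130 129 119 107  98  93  91  89  89  89
  89  90  96]
310 [173 173 171 169 160 141 125 122 128 129 122 111  97  90  92  95  95  95
  98 105 113]
312 [173 172 172 171 163 148 130 123 126 129 125 115 103 101 113 128 134 136
 138 144 150]
313 [172 172 172 169 163 150 132 122 125 130 127 117 105 103 118 138 150 153
 153 155 156]
314 [172 173 173 171 165 153 134 122 124 129 128 119 107 103 117 140 155 160
 160 159 158]
315 [173 174 173 172 168 157 136 123 124 128 128 120 110 106 118 141 155 159
 160 159 159]
316 [172 172 172 171 169 159 141 128 127 131 131 127 121 119 128 144 154 157
 158 158 158]
317 [172 171 171 172 172 165 153 142 140 142 143 142 140 140 144 152 157 158
 158 158 158]
200 9.756057608656189 -104.46409159510056
204 2.4019310254814155 -105.72411584183072
208 -4.941768701258248 -106.98235359606896
[16.46 16.72 16.7  16.63 16.61 16.67 16.73 16.73 16.66 16.59 16.59 16.66] [-18.96 -18.89 -18.75 -18.67 -18.73 -18.89 -18.98 -18.89 -18.74 -18.66
 -18.61 -18.27] -1.0539359303962925 -180.14943341569773 -199.76728231728976
[14.58 15.42 16.09 16.71 17.6  19.41 27.92 30.07 31.13 31.66 31.68 31.33
 16.87] [-18.9  -19.03 -19.16 -19.23 -19.14 -19.01 -18.99 -19.09 -19.2  -19.24
 -19.15 -18.97 -18.65] 2.027698097415154 -247.89291790718926 -269.2696613041166
```

Run:
```python
from h import *
im=robot.get_image("scene"); s=robot.observe(); R=Ro.from_euler('xyz',s["tool_rot"],degrees=True).as_matrix()
for z in (9,17,25): 
    p=s["tcp_pos"]+R@np.array([-110,0,z]); q=proj(im,p); print(p,q,((q[0]+.5-300)*8,(q[1]+.5-190)*8))
# mouth/tube top corner check: expected corners of tube front top
M=np.array([590,-275,60.]); f=np.array([-.148,-.989,0]); l=np.array([.989,-.148,0])
for a in(-17,17):
    q=proj(im,M+a*l+[0,0,17]); print("mouth top corner",((q[0]+.5-300)*8,(q[1]+.5-190)*8))
q=proj(im,M+70*f+17*l+[0,0,17]); print("tube end +y corner",((q[0]+.5-300)*8,(q[1]+.5-190)*8))
err((611-.0,-136.6,77),81.5)
```

```text
[ 595.83324776 -238.46163439   68.53121169] (np.float64(341.05247870079916), np.float64(224.37278188447507)) (np.float64(332.41982960639325), np.float64(278.9822550758006))
[ 595.85120135 -238.45881841   60.53123234] (np.float64(340.96634860573215), np.float64(227.06927522118698)) (np.float64(331.7307888458572), np.float64(300.5542017694959))
[ 595.86915494 -238.45600243   52.53125298] (np.float64(340.8809810864594), np.float64(229.7418944341525)) (np.float64(331.0478486916754), np.float64(321.93515547322))
mouth top corner (np.float64(335.9616584166165), np.float64(340.7340132742879))
mouth top corner (np.float64(441.6161002452768), np.float64(311.1803730860788))
tube end +y corner (np.float64(559.3248470372441), np.float64(451.3431167414801))
t 9.17 tcp [ 611.778 -129.63    77.605] rot [179.876  -0.039  81.655] F [ 0.005  0.096 -2.476] gap 13.6
turn units [ 0.002 -0.001  0.003] shift units [-0.28   0.01   0.024] mm [-7.01   0.24   0.601]
```

Both views agree. The shaft has no droop, and the nose should move about -1.6 mm in tool y. The mouth is about 37 mm ahead.

carry_out --rows '[[[0.002,0,0.003],[-0.2,-0.06,0.03],1],[[0,0,0],[-0.4,0,0],1],[[0,0,0],[-0.4,0,0],1],[[0,0,0],[-0.2,0,0],1],[[0,0,0],[0,0,0],1]]'

```text
t: 9.58
tcp_pos: [605.4, -163.0, 77.3]
tool_rot: [180.0, 0.0, 81.5]
force: [-0.6, -0.3, -2.0]
finger_gap: 13.6
```

Run:
```python
from prof import *
im,g,edges,line=run("top"); crop(im,290,185,410,255,6,'t4.png')
s=robot.observe(); tcp=s["tcp_pos"]; yaw=np.radians(s["tool_rot"][2]); ax=np.array([np.cos(yaw),np.sin(yaw)]); nrm=np.array([ax[1],-ax[0]])
err((590+114*.148-1.5,-275+114*.989,76.9),81.5)
im=robot.get_image('scene'); crop(im,300,190,400,265,8,'s4.png')
```

```text
t 9.63 tcp [ 605.402 -162.673   77.284] rot [179.977   0.009  81.44 ] F [ 0.407 -0.097 -2.589] gap 14.0
turn units [ 0.     0.    -0.001] shift units [ 0.016 -0.004  0.015] mm [ 0.41  -0.092  0.384]
```

View pics/t4.png

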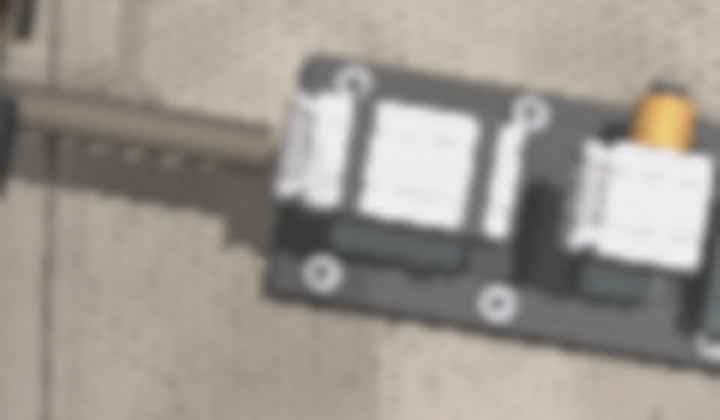

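View pics/s4.png

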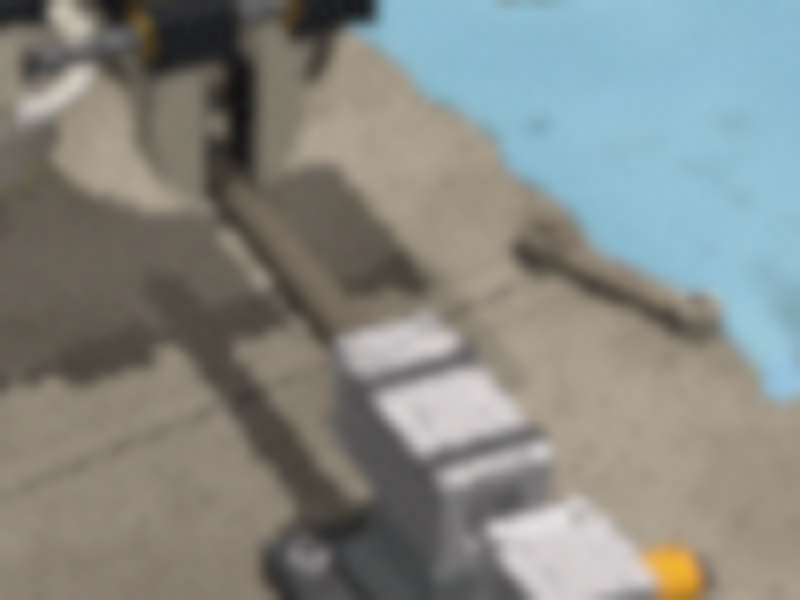

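The nose is on the tube's centreline, about 4 mm short of the mouth. I'll feed gently and watch the forces.

carry_out --rows '[[[0,0,0],[-0.2,0,0.01],1],[[0,0,0],[-0.2,0,0],1],[[0,0,0],[-0.2,0,0],1],[[0,0,0],[0,0,0],1]]'

```text
t: 10.02
tcp_pos: [603.5, -176.5, 77.1]
tool_rot: [180.0, -0.1, 81.6]
force: [-0.2, 0.2, -1.7]
finger_gap: 13.6
```

Run:
```python
from h import *
err((590+100*.148-1.5,-275+100*.989,76.9),81.5)
```

```text
t 10.02 tcp [ 603.49  -176.509   77.075] rot [179.964  -0.08   81.59 ] F [-0.248  0.174 -1.729] gap 13.6
turn units [ 0.001 -0.001  0.001] shift units [ 0.015 -0.01   0.007] mm [ 0.376 -0.248  0.175]
```

carry_out --rows '[[[0,0,0.001],[-0.3,-0.01,0],1],[[0,0,0],[-0.3,0,0],1],[[0,0,0],[-0.3,0,0],1],[[0,0,0],[0,0,0],1]]'

```text
t: 10.35
tcp_pos: [599.5, -201.0, 77.0]
tool_rot: [180.0, -0.1, 81.5]
force: [0.1, -0.9, -2.8]
finger_gap: 13.7
```

Run:
```python
from h import *
err((590+80*.148-1.5,-275+80*.989,76.9),81.5)
```

```text
t 10.35 tcp [ 599.522 -201.042   76.972] rot [179.972  -0.068  81.549] F [ 0.099 -0.926 -2.806] gap 13.7
turn units [ 0.    -0.001  0.001] shift units [0.209 0.002 0.003] mm [5.226 0.05  0.079]
```

carry_out --rows '[[[0,0,0],[-0.35,0,0],1],[[0,0,0],[-0.35,0,0],1],[[0,0,0],[-0.35,0,0],1],[[0,0,0],[-0.35,0,0],1],[[0,0,0],[-0.3,0,0],1],[[0,0,0],[0,0,0],1]]'

```text
t: 10.85
tcp_pos: [592.2, -249.0, 76.8]
tool_rot: [180.0, -0.0, 81.5]
force: [-0.5, -0.1, -2.5]
finger_gap: 13.4
```

Run:
```python
from h import *
err((590+14*.148-1.5,-275+14*.989,76.9),81.5)
im=robot.get_image("top"); crop(im,290,185,430,265,5,'t5.png')
im=robot.get_image('scene'); crop(im,300,190,400,290,6,'s5.png')
```

```text
t 10.85 tcp [ 592.171 -249.006   76.818] rot [179.976  -0.03   81.467] F [-0.502 -0.063 -2.45 ] gap 13.4
turn units [ 0.    -0.001 -0.001] shift units [-0.49   0.009 -0.004] mm [-12.251   0.221  -0.089]
```

View pics/t5.png

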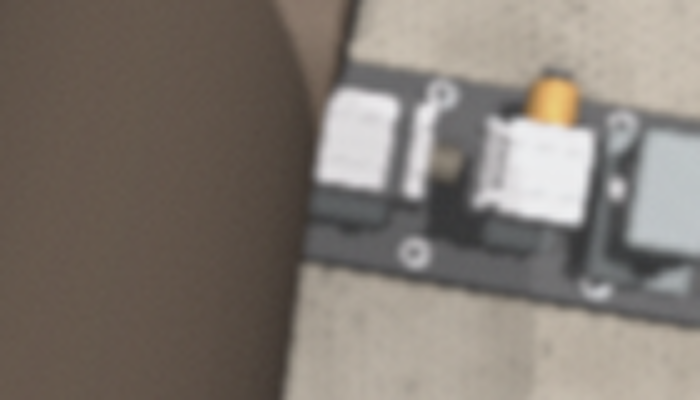

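View pics/s5.png

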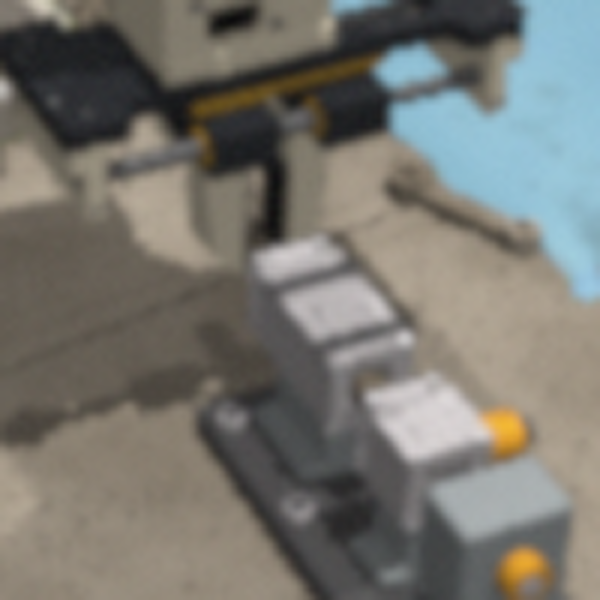

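The nose has come out of the tube and is centred in the gap, at crop (462,162). I'll feed on until the pads are close to the mouth.

carry_out --rows '[[[0,0,0],[-0.15,0,0],1],[[0,0,0],[-0.15,0,0],1],[[0,0,0],[-0.12,0,0],1],[[0,0,0],[-0.08,0,0],1],[[0,0,0],[0,0,0],1]]'

```text
t: 11.37
tcp_pos: [591.4, -257.7, 76.9]
tool_rot: [180.0, -0.2, 81.7]
force: [-0.2, 0.4, -2.8]
finger_gap: 13.9
```

Run:
```python
from h import *
err((590+12*.148-1.5,-275+12*.989,76.9),81.5)
im=robot.get_image("top"); crop(im,290,185,430,265,5,'t6.png')
im=robot.get_image('wrist'); cv2.imwrite('pics/w6.png',im['color'][:,:,::-1])
```

```text
t 11.37 tcp [ 591.363 -257.708   76.854] rot [179.966  -0.2    81.733] F [-0.18   0.435 -2.829] gap 13.9
turn units [ 0.001 -0.003  0.004] shift units [-0.221 -0.012 -0.003] mm [-5.524 -0.296 -0.066]
```

View pics/t6.png

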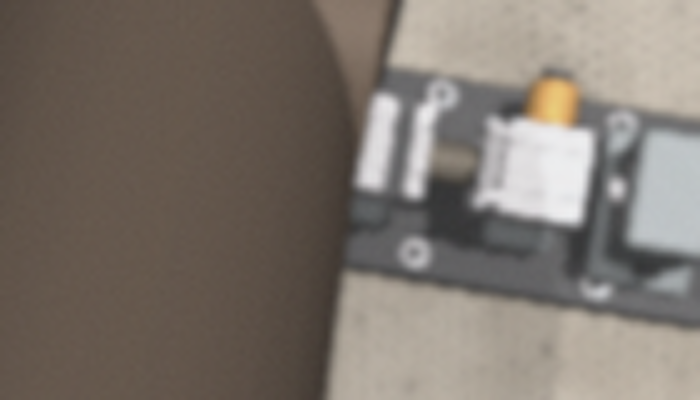

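View pics/w6.png

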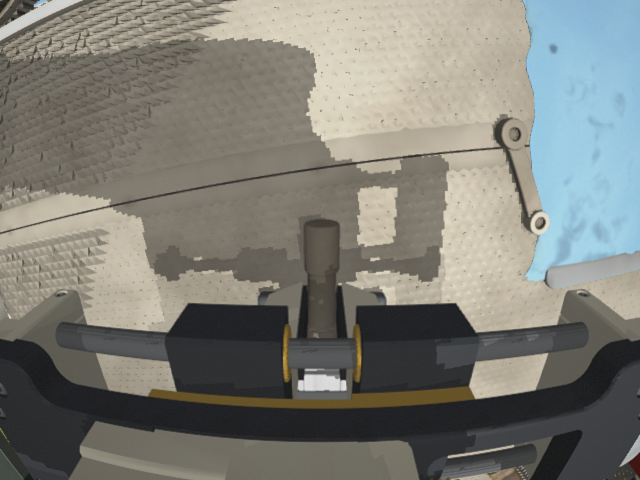

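carry_out --rows '[[[0,0,0.004],[-0.12,0,0],1],[[0,0,0],[-0.1,0,0],1],[[0,0,0],[0,0,0],1],[[0,0,0],[0,0,0],1]]'

```text
t: 11.8
tcp_pos: [590.8, -262.5, 76.9]
tool_rot: [180.0, -0.2, 81.5]
force: [0.0, -0.2, -2.7]
finger_gap: 13.8
```

Run:
```python
from h import *
err((590+12*.148-1.5,-275+12*.989,76.9),81.5)
```

```text
t 11.8 tcp [ 590.781 -262.473   76.872] rot [179.965  -0.234  81.537] F [ 0.038 -0.233 -2.684] gap 13.8
turn units [ 0.001 -0.004  0.001] shift units [-0.029 -0.016 -0.001] mm [-0.726 -0.402 -0.031]
```

carry_out --rows '[[[0,0,0],[0,0,0],0.7],[[0,0,0],[0,0,0],0.7],[[0,0,0],[0,0,0],0.7],[[0,0,0],[0,0,0],0.7],[[0,0,0],[0,0,0],0.7],[[0,0,0],[0,0,0],0.7]]'

```text
t: 12.3
tcp_pos: [591.9, -262.6, 78.1]
tool_rot: [179.8, -0.2, 81.6]
force: [0.2, 0.7, 0.0]
finger_gap: 27.3
```

Run:
```python
from h import *
err((590+39*.148-1.5,-275+39*.989,75.5),81.5)
im=robot.get_image('wrist'); cv2.imwrite('pics/w7.png',im['color'][:,:,::-1])
im=robot.get_image("top"); crop(im,290,185,430,265,5,'t7.png')
```

```text
t 12.3 tcp [ 591.936 -262.632   78.131] rot [179.815  -0.206  81.552] F [0.208 0.737 0.032] gap 27.3
turn units [ 0.003 -0.003  0.001] shift units [ 1.05  -0.062  0.109] mm [26.252 -1.547  2.721]
```

View pics/w7.png

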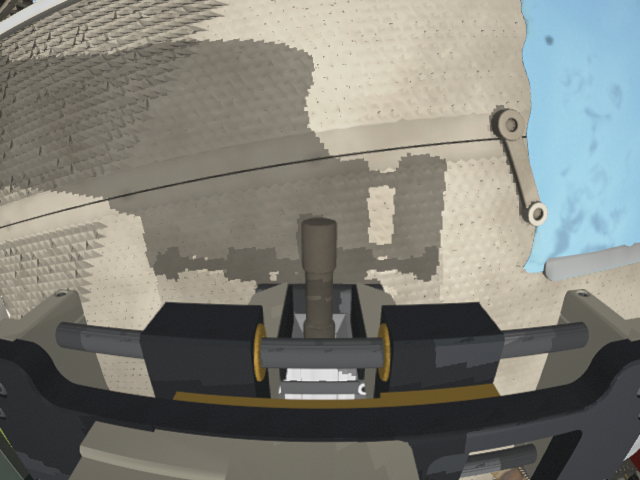

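carry_out --rows '[[[0.003,-0.003,0],[0.5,-0.03,0.06],0.7],[[0,0,0],[0.5,-0.02,0.04],0.7],[[0,0,0],[0.05,0,0],0.7],[[0,0,0],[0,0,0],0.7]]'

```text
t: 12.73
tcp_pos: [594.8, -233.0, 75.3]
tool_rot: [-180.0, -0.0, 81.6]
force: [0.7, -0.1, -1.2]
finger_gap: 27.5
```

Run:
```python
from h import *
err((590+39*.148-1.5,-275+39*.989,75.5),81.5)
im=robot.get_image('wrist'); cv2.imwrite('pics/w8.png',im['color'][:,:,::-1])
```

```text
t 12.73 tcp [ 594.784 -232.977   75.274] rot [-179.974   -0.044   81.563] F [ 0.662 -0.122 -1.233] gap 27.5
turn units [-0.    -0.001  0.001] shift units [-0.14   0.    -0.009] mm [-3.49   0.    -0.228]
```

View pics/w8.png

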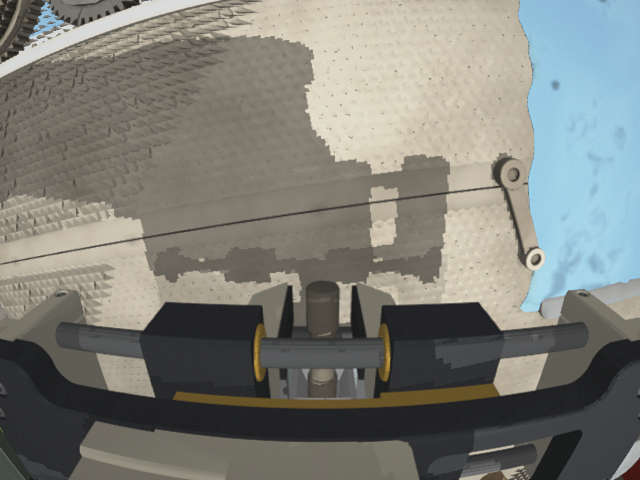

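carry_out --rows '[[[0,0,0],[-0.06,0,0],0.8],[[0,0,0],[0,0,0],1],[[0,0,0],[0,0,0],1],[[0,0,0],[0,0,0],1],[[0,0,0],[0,0,0],1],[[0,0,0],[0,0,0],1],[[0,0,0],[0,0,0],1],[[0,0,0],[0,0,0],1]]' --grip_force 55

```text
t: 13.45
tcp_pos: [594.8, -234.3, 75.4]
tool_rot: [-180.0, -0.1, 81.6]
force: [0.3, 0.5, 0.6]
finger_gap: 13.9
```

Run:
```python
from h import *
err((590+20*.148-1.5,-275+20*.989,75.5),81.5)
```

```text
t 13.45 tcp [ 594.83  -234.32    75.358] rot [-179.991   -0.105   81.574] F [0.32  0.512 0.645] gap 13.9
turn units [-0.    -0.002  0.001] shift units [-0.847 -0.011 -0.007] mm [-21.168  -0.271  -0.18 ]
```

Regripped near the tail with a 13.9 mm gap. I'll feed on into the rear guide and over the plunger.

carry_out --rows '[[[0,0,0],[-0.16,0,0],1],[[0,0,0],[-0.16,0,0],1],[[0,0,0],[-0.16,0,0],1],[[0,0,0],[0,0,0],1]]'

```text
t: 13.78
tcp_pos: [592.8, -246.8, 75.3]
tool_rot: [-180.0, -0.1, 81.6]
force: [0.5, 1.3, 0.5]
finger_gap: 13.5
```

Run:
```python
from h import *
err((590+12*.148-1.5,-275+12*.989,75.5),81.5)
```

```text
t 13.78 tcp [ 592.783 -246.774   75.321] rot [-179.962   -0.142   81.588] F [0.468 1.314 0.462] gap 13.5
turn units [-0.001 -0.002  0.001] shift units [-0.662 -0.003 -0.009] mm [-16.548  -0.087  -0.22 ]
```

carry_out --rows '[[[0,0,0],[-0.16,0,0],1],[[0,0,0],[-0.16,0,0],1],[[0,0,0],[-0.16,0,0],1],[[0,0,0],[0,0,0],1]]'

```text
t: 14.12
tcp_pos: [591.2, -253.7, 75.4]
tool_rot: [-179.9, -0.6, 81.7]
force: [-1.1, -2.8, 0.3]
finger_gap: 13.7
```

Run:
```python
from h import *
err((590+12*.148-1.5,-275+12*.989,75.5),81.5)
im=robot.get_image('wrist'); cv2.imwrite('pics/w9.png',im['color'][:,:,::-1])
im=robot.get_image("top"); crop(im,290,185,430,265,5,'t9.png')
```

```text
t 14.12 tcp [ 591.219 -253.685   75.352] rot [-179.861   -0.559   81.714] F [-1.086 -2.837  0.278] gap 13.7
turn units [-0.002 -0.009  0.004] shift units [-0.379  0.017 -0.01 ] mm [-9.482  0.428 -0.241]
```

View pics/w9.png

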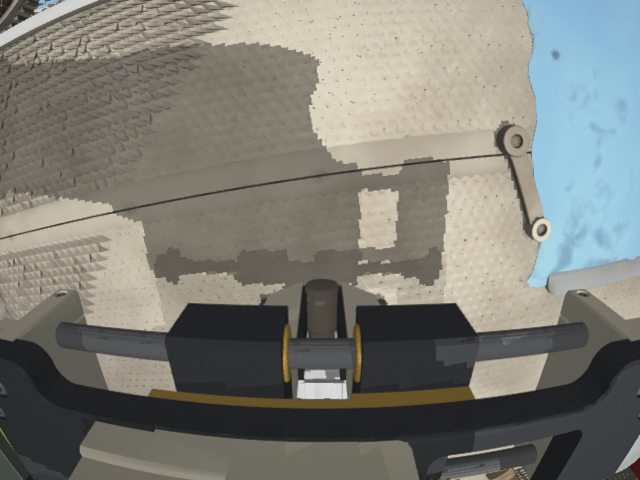

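View pics/t9.png

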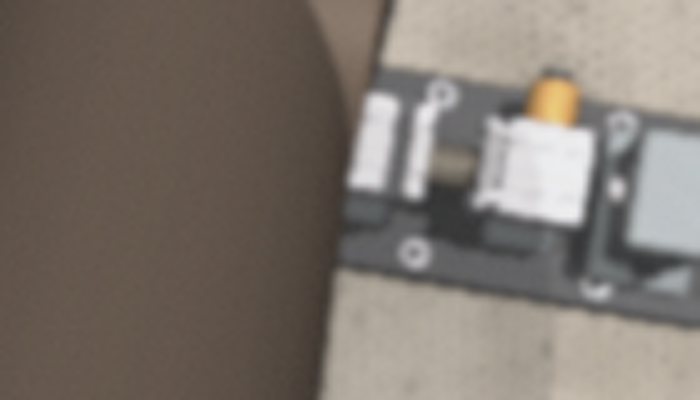

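The plunger is resisting, as only 7 of the 12 mm was made. I'll push with a longer reach.

carry_out --rows '[[[0,-0.009,0.003],[-0.3,0,0],1],[[0,0,0],[-0.3,0,0],1],[[0,0,0],[0,0,0],1]]' --grip_force 60

```text
t: 14.47
tcp_pos: [590.0, -262.8, 75.4]
tool_rot: [-179.8, -0.4, 81.7]
force: [-0.5, -2.2, 1.0]
finger_gap: 13.4
```

Run:
```python
from h import *
err((590+12*.148-1.5,-275+12*.989,75.5),81.5)
im=robot.get_image('wrist'); cv2.imwrite('pics/w10.png',im['color'][:,:,::-1])
im=robot.get_image("top"); crop(im,290,185,430,265,5,'t10.png')
```

```text
t 14.47 tcp [ 589.959 -262.783   75.36 ] rot [-179.818   -0.358   81.745] F [-0.483 -2.182  1.039] gap 13.4
turn units [-0.003 -0.006  0.004] shift units [-0.012  0.015 -0.006] mm [-0.299  0.364 -0.143]
```

View pics/w10.png

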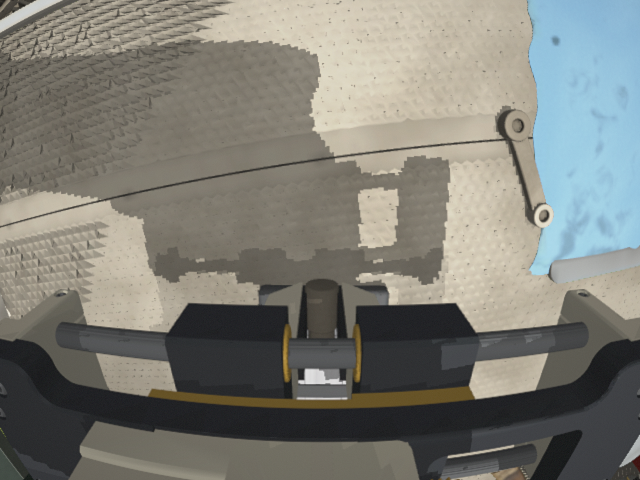

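The plunger has been pushed aside and the shaft didn't slip in the fingers. The nose is about 126 mm in and the pads are near the mouth. I'll release, back off behind the tail and close the fingers.

carry_out --rows '[[[0,0,0],[0.02,0,0],0.7],[[0,0,0],[0.02,0,0],0.7],[[0,0,0],[0,0,0],0.7],[[0,0,0],[0,0,0],0.7],[[0,0,0],[0,0,0],0.7],[[0.001,-0.003,0.002],[0,0,0],0.7]]'

```text
t: 15.07
tcp_pos: [590.1, -264.0, 75.2]
tool_rot: [-179.8, 0.0, 81.6]
force: [-1.1, 2.0, 0.3]
finger_gap: 27.7
```

Run:
```python
from h import *
err((590+44*.148-1.5,-275+44*.989,76),81.5)
im=robot.get_image('wrist'); cv2.imwrite('pics/w11.png',im['color'][:,:,::-1])
```

```text
t 15.07 tcp [ 590.113 -264.02    75.241] rot [-179.824    0.021   81.561] F [-1.132  1.966  0.345] gap 27.7
turn units [-0.003  0.     0.001] shift units [ 1.316  0.003 -0.031] mm [32.903  0.069 -0.772]
```

View pics/w11.png

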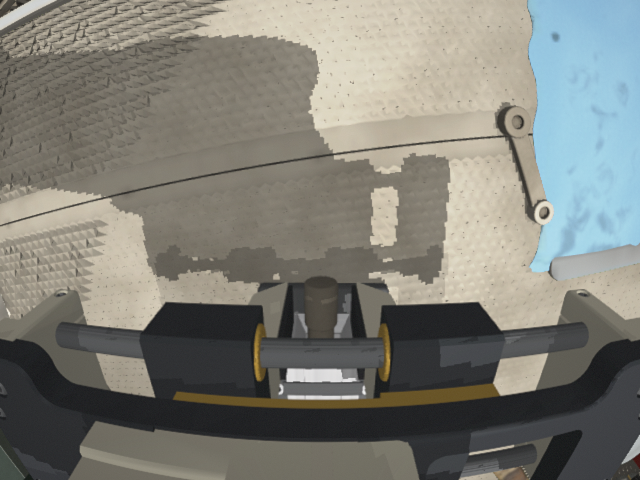

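carry_out --rows '[[[-0.003,0,0.001],[0.6,0,0],0.7],[[0,0,0],[0.6,0,-0.03],0.7],[[0,0,0],[0.25,0,0],1],[[0,0,0],[0,0,0],1],[[0,0,0],[0,0,0],1],[[0,0,0],[0,0,0],1],[[0,0,0],[0,0,0],1],[[0,0,0],[0,0,0],1],[[0,0,0],[0,0,0],1],[[0,0,0],[0,0,0],1],[[0,0,0],[0,0,0],1],[[0,0,0],[0,0,0],1]]'

```text
t: 16.12
tcp_pos: [595.2, -231.4, 76.0]
tool_rot: [180.0, 0.3, 81.3]
force: [0.5, -0.4, -0.5]
finger_gap: 0.5
```

Run:
```python
from h import *
err((590+34*.148-1.5,-275+34*.989,75.5),81.5)
im=robot.get_image('wrist'); cv2.imwrite('pics/w12.png',im['color'][:,:,::-1])
im=robot.get_image('scene'); crop(im,280,160,420,265,5,'s12.png')
im=robot.get_image("top"); crop(im,290,185,430,265,5,'t12.png')
```

```text
t 16.12 tcp [ 595.159 -231.378   75.998] rot [179.985   0.324  81.273] F [ 0.465 -0.35  -0.462] gap 0.5
turn units [ 0.     0.005 -0.004] shift units [-0.405 -0.004  0.022] mm [-10.124  -0.092   0.556]
```

View pics/w12.png

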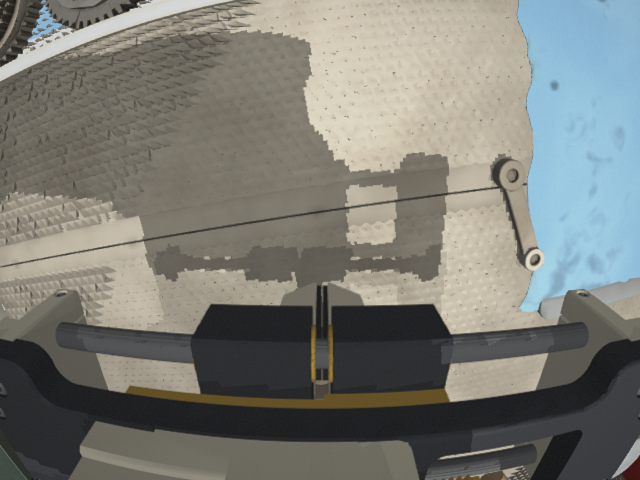

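View pics/s12.png

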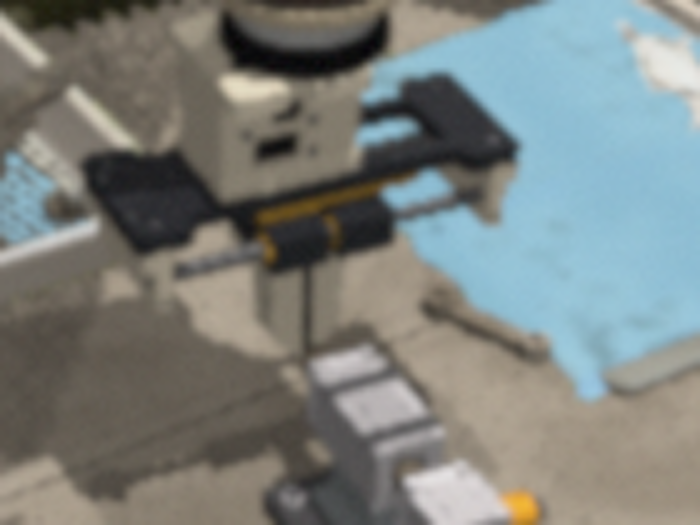

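View pics/t12.png

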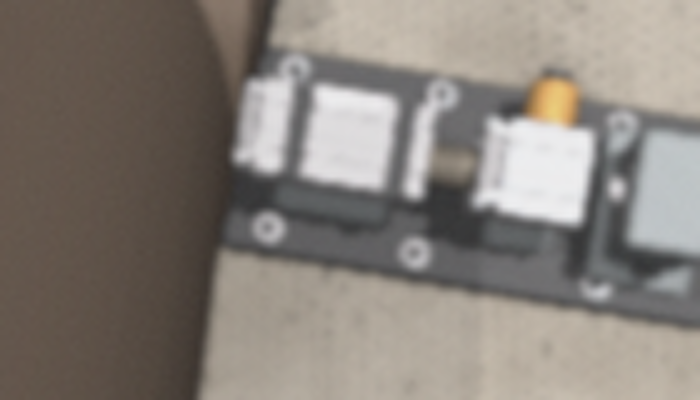

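The fingers are shut behind the tail with a gap of 0.5 mm. I'll approach and push the tail, ending each call on a pushing row so the force can be read.

carry_out --rows '[[[0,0.005,-0.004],[-0.2,0,0],1],[[0,0,0],[-0.2,0,0],1],[[0,0,0],[-0.2,0,0],1]]'

```text
t: 16.52
tcp_pos: [593.6, -243.4, 76.1]
tool_rot: [180.0, -0.2, 81.7]
force: [-0.2, 8.8, 2.0]
finger_gap: 0.5
```

Run:
```python
from h import *
err((590+34*.148-1.5,-275+34*.989,76),81.5)
```

```text
t 16.52 tcp [ 593.645 -243.384   76.101] rot [179.984  -0.205  81.739] F [-0.232  8.833  2.007] gap 0.5
turn units [ 0.    -0.003  0.004] shift units [ 0.079 -0.016  0.004] mm [ 1.973 -0.4    0.108]
```

carry_out --rows '[[[0,-0.003,0.004],[-0.25,-0.01,0],1],[[0,0,0],[-0.25,0,0],1],[[0,0,0],[-0.25,0,0],1]]'

```text
t: 16.77
tcp_pos: [592.2, -255.0, 76.2]
tool_rot: [180.0, -0.6, 81.8]
force: [0.2, 8.8, 3.1]
finger_gap: 0.6
```

Run:
```python
from h import *
err((590+21*.148-1.5,-275+21*.989,76),81.5)
```

```text
t 16.77 tcp [ 592.215 -255.042   76.161] rot [179.992  -0.606  81.794] F [0.229 8.797 3.098] gap 0.6
turn units [ 0.    -0.01   0.005] shift units [ 0.029 -0.029  0.007] mm [ 0.715 -0.716  0.169]
```

carry_out --rows '[[[0,-0.01,0.005],[-0.2,-0.02,0],1],[[0,0,0],[-0.2,0,0],1]]'

```text
t: 16.93
tcp_pos: [591.4, -258.7, 76.1]
tool_rot: [-180.0, -0.5, 81.7]
force: [0.2, 20.3, 5.6]
finger_gap: 0.4
```

Run:
```python
from h import *
err((590+17*.148-1.5,-275+17*.989,76),81.5)
```

```text
t 16.93 tcp [ 591.396 -258.742   76.106] rot [-179.972   -0.512   81.693] F [ 0.218 20.266  5.599] gap 0.4
turn units [-0.    -0.009  0.003] shift units [ 0.02  -0.018  0.004] mm [ 0.493 -0.456  0.11 ]
```

carry_out --rows '[[[0,-0.009,0.003],[-0.25,-0.02,0],1],[[0,0,0],[-0.3,0,0],1]]'

```text
t: 17.1
tcp_pos: [591.5, -258.8, 76.2]
tool_rot: [-179.9, -0.9, 82.0]
force: [-0.9, 22.6, 8.0]
finger_gap: 0.7
```

Run:
```python
from h import *
err((590+17*.148-1.5,-275+17*.989,76),81.5)
```

```text
t 17.1 tcp [ 591.455 -258.842   76.186] rot [-179.911   -0.902   82.025] F [-0.904 22.608  7.979] gap 0.7
turn units [-0.002 -0.015  0.009] shift units [ 0.023 -0.021  0.008] mm [ 0.584 -0.525  0.196]
```

carry_out --rows '[[[0,-0.012,0.006],[-0.35,-0.02,0],1],[[0,0,0],[-0.4,0,0],1],[[0,0,0],[-0.4,0,0],1]]'

```text
t: 17.35
tcp_pos: [591.5, -259.2, 76.3]
tool_rot: [-179.7, -2.1, 82.8]
force: [-1.9, 26.0, 10.7]
finger_gap: 0.1
```

Run:
```python
from h import *
err((590+17*.148-1.5,-275+17*.989,76),81.5)
im=robot.get_image("scene"); crop(im,320,210,420,285,8,'s13.png')
im=robot.get_image("top"); crop(im,290,185,430,265,5,'t13.png')
```

```text
t 17.35 tcp [ 591.481 -259.247   76.272] rot [-179.689   -2.059   82.777] F [-1.903 26.022 10.653] gap 0.1
turn units [-0.006 -0.034  0.021] shift units [ 0.039 -0.024  0.012] mm [ 0.983 -0.593  0.31 ]
```

View pics/s13.png

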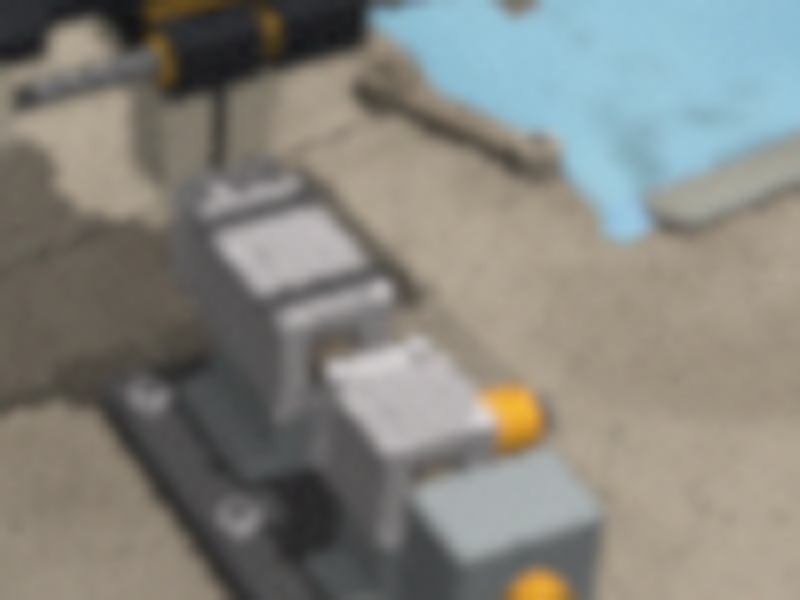

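View pics/t13.png

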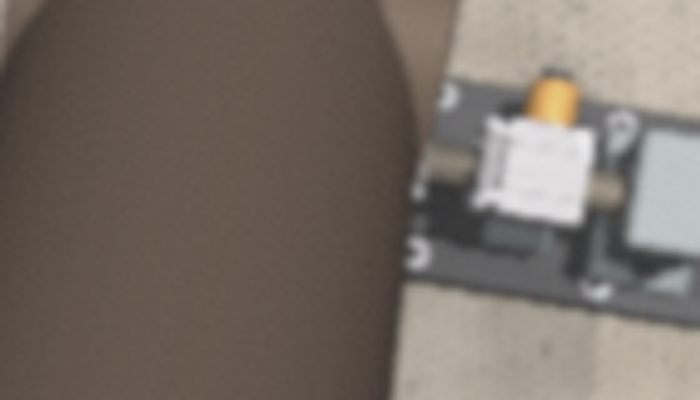

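The top view shows the nose past the rear guide at crop (622,190), close to the grey stop at about x=632. The force rose from 9 N to 26 N with no further travel. I'll triangulate the stop face to make sure the pin can't still be free.

Run:
```python
from h import *
np.set_printoptions(precision=1,suppress=True)
t=robot.get_image("top"); sc=robot.get_image("scene")
crop(t,390,195,450,240,12,'t14.png'); crop(sc,345,240,405,285,12,'s14.png')
def tri(a,b):
    o1,d1=ray(t,*a);o2,d2=ray(sc,*b);A=np.stack([d1,-d2],1);k=np.linalg.lstsq(A,o2-o1,rcond=None)[0]
    p,q=o1+k[0]*d1,o2+k[1]*d2; return (p+q)/2,np.linalg.norm(p-q)
f=lambda c,k,x,y:(x+(c[0]+.5)/k-.5,y+(c[1]+.5)/k-.5)
for a,b in(((472,130),(615,262)),((455,248),(525,290)),((548,137),(650,300)),((535,255),(568,333))):
    print(tri(f(a,5,325,185),f(b,5,265,215)))
print(robot.observe()["force"],robot.observe()["tcp_pos"])
```

```text
(array([ 587.3, -422.9,   76.9]), np.float64(2.386462199770469))
(array([ 544.3, -417. ,   77.9]), np.float64(2.007918756381102))
(array([ 584.6, -449.8,   77.8]), np.float64(3.8396422388567113))
(array([ 542.9, -446.2,   77.5]), np.float64(0.7791934838502627))
[-1.1 25.4  9.7] [ 591.5 -259.3   76.3]
```

View pics/t14.png

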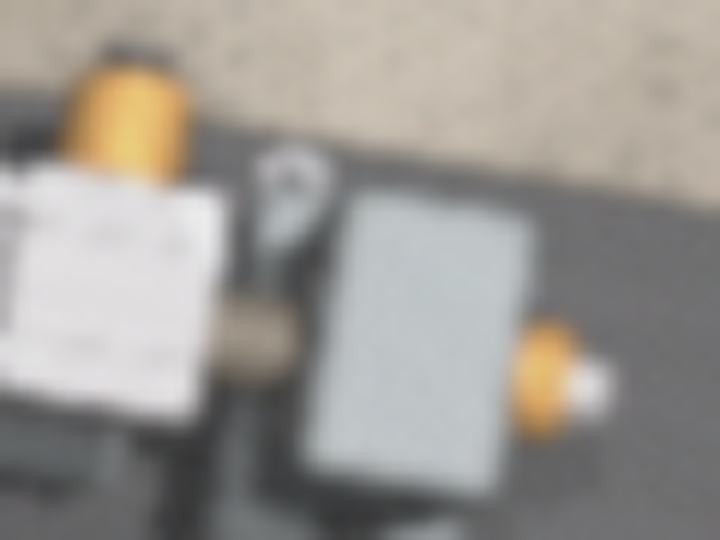

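View pics/s14.png

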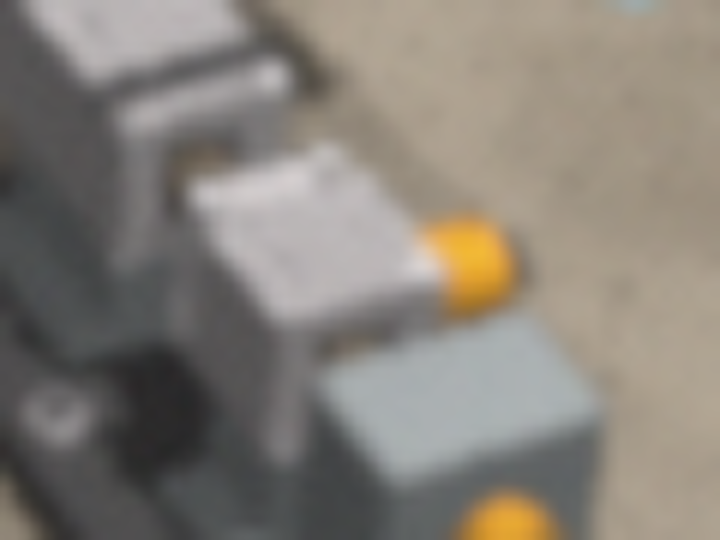

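Run:
```python
from h import *
t=robot.get_image("top"); f=np.array([-.148,-.989,0]); M=np.array([590,-275,60])
g=lambda u,v:(390+(u+.5)/12-.5,195+(v+.5)/12-.5)
d=lambda u,v,z:(onz(t,*g(u,v),z)-M)@f
print("nose depth",d(297,345,60),d(297,345,66),"stop face",d(323,335,77.5),"pin tail root/tip",d(575,385,60),d(612,388,60))
c=t["color"]; print("rear guide end", d(212,300,77))
```

```text
nose depth 144.66341176504955 143.86630480225517 stop face 145.95478043037613 pin tail root/tip 187.4501847842239 193.08522514084376
rear guide end 128.7492105687527
```

The pin's white tail now stands about 5.6 mm out behind the brass cap, where none showed before. The nose is within 1–2 mm of the stop face, which is inside pixel error. It's home, so I'll back off straight and lift.

carry_out --rows '[[[0,0,0],[0.15,0,0],1],[[0,-0.02,0.015],[0.4,0,0],1],[[0,0,0],[0.8,0,0],1],[[0,0,0],[0.8,0,0],1],[[0,0,0],[0.3,0,-0.5],1],[[0,0,0],[0,0,-0.8],1],[[0,0,0],[0,0,-0.8],1],[[0,0,0],[0,0,-0.5],1],[[0,0,0],[0,0,0],1],[[0,0,0],[0,0,0],1]]'

```text
t: 18.43
tcp_pos: [600.0, -199.4, 148.6]
tool_rot: [-179.6, -0.9, 81.9]
force: [-0.2, 0.3, -1.4]
finger_gap: 0.6
```

Run:
```python
from h import *
err((590+34*.148-1.5,-275+34*.989,76),81.5)
t=robot.get_image("top"); crop(t,320,185,460,265,5,'t15.png'); 
crop(t,390,195,450,240,12,'t15z.png')
sc=robot.get_image("scene"); crop(sc,280,160,420,265,5,'s15.png')
im=robot.get_image('wrist'); cv2.imwrite('pics/w15.png',im['color'][:,:,::-1])
```

```text
t 18.43 tcp [ 599.957 -199.423  148.55 ] rot [-179.646   -0.905   81.881] F [-0.21   0.347 -1.416] gap 0.6
turn units [-0.006 -0.015  0.006] shift units [-1.743  0.     2.875] mm [-43.578   0.008  71.872]
```

View pics/t15.png

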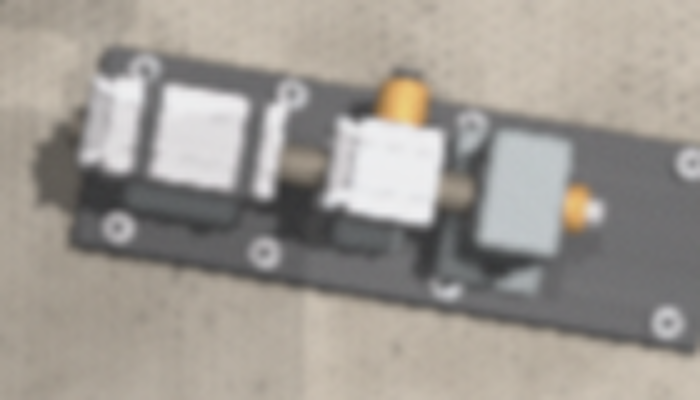

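View pics/t15z.png

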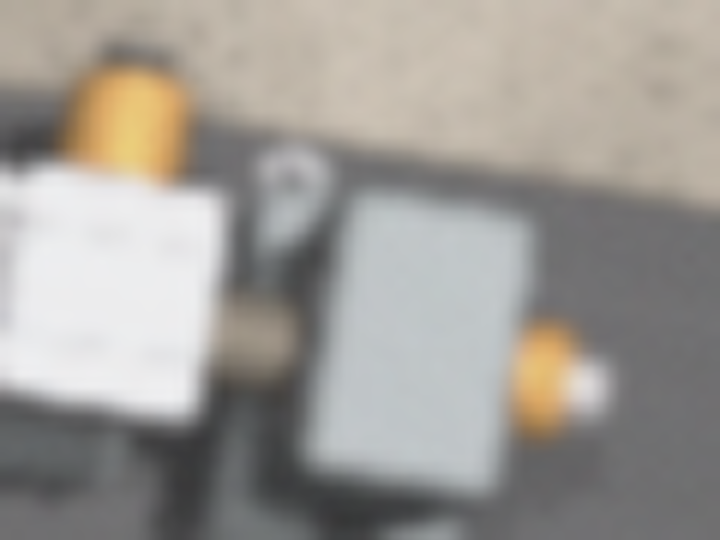

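View pics/w15.png

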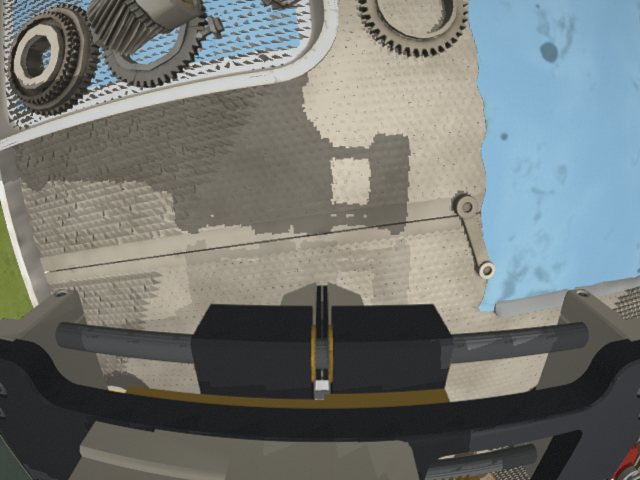

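With the arm clear, the nose at (297,340) and the pin tail at (575–612,385) are unchanged. The link and ring are still where they started. Handing in.

```bash
python3 -c "
from station import robot
print(robot.close_job(), robot.observe()['t'])"
```

```text
the job is handed in; nothing more can be done
the job is handed in; nothing more can be done
```

The shaft is home against the end stop with the sensing pin pressed in, and I handed the job in at about 18.5 s of the 58 s allowed.

**What I did:** I picked the shaft up about 40 mm from its tail and fed it plain end first through the tube to the rear guide's lead-in. I then regripped it near the tail, fed it past the spring plunger, let go and pushed the tail with the shut fingers.

**Last checks:**
- **Feel:** the push ran at about 9 N, then rose through 20 and 23 to 26 N. Only about 0.5 mm of extra travel showed at the tool as the force rose, and I put that down to the tool tilting about 2°.
- **Pin:** in the top view its white tail stands about 5.6 mm out behind the stop, where none showed at the start. It stayed out after I backed off.
- **Position:** the nose measured about 144 mm behind the mouth and the stop face about 146 mm. That 1–2 mm disagreement is within what I can read from the picture. It puts the tail about 6 mm outside the mouth.
- **Other parts:** the link and gear ring had not moved in the last pictures. The bearing and pinion shaft were not in those pictures, but the arm did not work near them after the first move across the table.

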